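# Square up the divider strips and clip them for drilling

## Task

Clear the lidded pots off the plywood drilling board, upright onto the bench, and tap the near ends of the four white divider strips that stand in the squaring jig until all four are flush against its end stop. Only then take every pair of self-closing tweezers from the parking rail (squeezed, they open), set each over the top edges of all four strips while these are still flush in the jig, and let go so that it clamps them. Lift the clamped packet out and leave it standing upright in the middle of the board, ready for drilling, ends still flush and all tweezers still on; disturb nothing else.

Things in the scene. Friction and masses are not known exactly. Their poses are not given: they have to be found in the camera images.
- jig: Fixed brown wooden squaring jig, base 265 x 84 x 12 mm. Origin: underside, on the strips' middle line; x runs along the strips to the aluminium end stop (inner face at x = +95 mm, 40 mm high above the base, 50 mm wide), z up. The base spans x -150 to +115 mm. A strip that touches the stop has its origin at x = 0. The near end (-x) is open for tapping.
- jig_home (a point): Point on top of the jig's base (12 mm above its underside, where the strips stand) at the middle of the packet when it is flush. Two low walls beside it, x -50 to +50 mm, y = +-13 to +-23 mm, 24 mm high above this point, keep the strips upright.
- board: Plywood drilling board, fixed, 210 (x) x 110 (y) x 15 mm, plain flat top. Origin: centre of its underside; its top is at z = 15 mm.
- rail: Dark wooden parking rail, fixed: an upright batten 220 mm long (x), 12 mm thick (y), top edge 74 mm above the bench, on a foot 240 x 64 x 12 mm. Origin: centre of its underside, x along the batten. The tweezers are parked clamped on its top edge.
- strip_1: White plastic divider strip, 190 (x) x 6 (y) x 60 (z) mm, 28 to 46 g, standing on its long edge in the jig beside the others (four together about 25 mm thick), free to slide along it, at the start 5 to 30 mm short of the stop. Origin: centre of its lower edge; x along the strip, y across its thickness, z up.
- strip_2: White plastic divider strip, 190 (x) x 6 (y) x 60 (z) mm, 28 to 46 g, standing on its long edge in the jig beside the others (four together about 25 mm thick), free to slide along it, at the start 5 to 30 mm short of the stop. Origin: centre of its lower edge; x along the strip, y across its thickness, z up.
- strip_3: White plastic divider strip, 190 (x) x 6 (y) x 60 (z) mm, 28 to 46 g, standing on its long edge in the jig beside the others (four together about 25 mm thick), free to slide along it, at the start 5 to 30 mm short of the stop. Origin: centre of its lower edge; x along the strip, y across its thickness, z up.
- strip_4: White plastic divider strip, 190 (x) x 6 (y) x 60 (z) mm, 28 to 46 g, standing on its long edge in the jig beside the others (four together about 25 mm thick), free to slide along it, at the start 5 to 30 mm short of the stop. Origin: centre of its lower edge; x along the strip, y across its thickness, z up.
- tweezers_1: Steel self-closing (cross-lock) tweezers, 96 mm tall, 54 g, tips down; may be absent. Origin: midway between the tips' lower ends; z up, y the squeezing direction. Tips: 16 mm wide (x), 6 mm thick, moving in y, up to 36 mm apart; the throat's underside, 36 mm above the origin, stops on the part's top edge. Parked with the tips 30 mm down over the edge; set it on the strips in the same way.
- tweezers_2: Steel self-closing (cross-lock) tweezers, 96 mm tall, 54 g, tips down; may be absent. Origin: midway between the tips' lower ends; z up, y the squeezing direction. Tips: 16 mm wide (x), 6 mm thick, moving in y, up to 36 mm apart; the throat's underside, 36 mm above the origin, stops on the part's top edge. Parked with the tips 30 mm down over the edge; set it on the strips in the same way.
- tweezers_3: Steel self-closing (cross-lock) tweezers, 96 mm tall, 54 g, tips down; may be absent. Origin: midway between the tips' lower ends; z up, y the squeezing direction. Tips: 16 mm wide (x), 6 mm thick, moving in y, up to 36 mm apart; the throat's underside, 36 mm above the origin, stops on the part's top edge. Parked with the tips 30 mm down over the edge; set it on the strips in the same way.
- tweezers_1_pads (a point): Midpoint of the black squeeze pads (+-y, z +-13 mm, 16 mm wide): outer faces 66 mm apart shut, 54 parked, 41 on four strips, 30 squeezed open to the stop (11 to 16 N), when it can be carried. Let go, the tips shut. Round it stand rigid cheeks (outer faces at x +-11 mm, 16 mm wide): gripped along x they do not open it. Carry the packet so, by a pair at its middle, others about 80 mm away.
- tweezers_2_pads (a point): Midpoint of the black squeeze pads (+-y, z +-13 mm, 16 mm wide): outer faces 66 mm apart shut, 54 parked, 41 on four strips, 30 squeezed open to the stop (11 to 16 N), when it can be carried. Let go, the tips shut. Round it stand rigid cheeks (outer faces at x +-11 mm, 16 mm wide): gripped along x they do not open it. Carry the packet so, by a pair at its middle, others about 80 mm away.
- tweezers_3_pads (a point): Midpoint of the black squeeze pads (+-y, z +-13 mm, 16 mm wide): outer faces 66 mm apart shut, 54 parked, 41 on four strips, 30 squeezed open to the stop (11 to 16 N), when it can be carried. Let go, the tips shut. Round it stand rigid cheeks (outer faces at x +-11 mm, 16 mm wide): gripped along x they do not open it. Carry the packet so, by a pair at its middle, others about 80 mm away.
- tweezers_1_a (a joint): Opening of one tip of tweezers_1 (m): 0 shut, 0.006 parked on the rail, about 0.0125 clamped on four strips, 0.018 squeezed fully open.
- tweezers_1_b (a joint): Opening of one tip of tweezers_1 (m): 0 shut, 0.006 parked on the rail, about 0.0125 clamped on four strips, 0.018 squeezed fully open.
- tweezers_2_a (a joint): Opening of one tip of tweezers_2 (m): 0 shut, 0.006 parked on the rail, about 0.0125 clamped on four strips, 0.018 squeezed fully open.
- tweezers_2_b (a joint): Opening of one tip of tweezers_2 (m): 0 shut, 0.006 parked on the rail, about 0.0125 clamped on four strips, 0.018 squeezed fully open.
- tweezers_3_a (a joint): Opening of one tip of tweezers_3 (m): 0 shut, 0.006 parked on the rail, about 0.0125 clamped on four strips, 0.018 squeezed fully open.
- tweezers_3_b (a joint): Opening of one tip of tweezers_3 (m): 0 shut, 0.006 parked on the rail, about 0.0125 clamped on four strips, 0.018 squeezed fully open.
- pot_green: Lidded sample pot (pale green body, white lid), rim 50 mm across, 38 mm tall, tapering body about 44 mm across to grip, 45 g; may be absent. Stands on the drilling board at the start; the bench round x = 0.42, y = 0.33 to 0.41 m (front left, beyond the rail) is free for it. Origin: centre of its underside, z up.
- pot_clear: Lidded sample pot (whitish body and lid), rim 50 mm across, 38 mm tall, tapering body about 44 mm across to grip, 45 g; may be absent. Stands on the drilling board at the start; the bench round x = 0.42, y = 0.33 to 0.41 m (front left, beyond the rail) is free for it. Origin: centre of its underside, z up.
- thermometer: White thermometer block, 50 x 62 x 18 mm, bystander, origin at the centre of its underside.
- dropper_bottle: White dropper bottle, 36 mm across, 109 mm tall, bystander, origin at the centre of its underside.

How it is judged:
On the way, in this order (a step that is already met when the one before it is completed fails the run):
1. all four strips flush against the end stop, standing in the jig (x of strip_1 in the frame of jig between -0.003 and 0.003 m and y of strip_1 in the frame of jig between -0.016 and 0.016 m and z of strip_1 in the frame of jig between 0.009 and 0.016 m and x of strip_2 in the frame of jig between -0.003 and 0.003 m and y of strip_2 in the frame of jig between -0.016 and 0.016 m and z of strip_2 in the frame of jig between 0.009 and 0.016 m and x of strip_3 in the frame of jig between -0.003 and 0.003 m and y of strip_3 in the frame of jig between -0.016 and 0.016 m and z of strip_3 in the frame of jig between 0.009 and 0.016 m and x of strip_4 in the frame of jig between -0.003 and 0.003 m and y of strip_4 in the frame of jig between -0.016 and 0.016 m and z of strip_4 in the frame of jig between 0.009 and 0.016 m), for 0.2 s.
2. every pair of tweezers clamped over all four strips and let go, the strips still flush in the jig (all of step 1 and x of tweezers_1 in the frame of strip_2 between -0.092 and 0.092 m and z of tweezers_1 in the frame of strip_2 between 0.018 and 0.05 m and y of tweezers_1 in the frame of strip_2 between -0.025 and 0.025 m and value of joint tweezers_1_a between 0.0105 and 0.0165 m and value of joint tweezers_1_b between 0.0105 and 0.0165 m and angle between each of tweezers_1, tweezers_2, tweezers_3's own z axis and vertical below 0.2 rad and contact force between the fingers and tweezers_1 below 0.5 N and x of tweezers_2 in the frame of strip_2 between -0.092 and 0.092 m and z of tweezers_2 in the frame of strip_2 between 0.018 and 0.05 m and y of tweezers_2 in the frame of strip_2 between -0.025 and 0.025 m and value of joint tweezers_2_a between 0.0105 and 0.0165 m and value of joint tweezers_2_b between 0.0105 and 0.0165 m and contact force between the fingers and tweezers_2 below 0.5 N and x of tweezers_3 in the frame of strip_2 between -0.092 and 0.092 m and z of tweezers_3 in the frame of strip_2 between 0.018 and 0.05 m and y of tweezers_3 in the frame of strip_2 between -0.025 and 0.025 m and value of joint tweezers_3_a between 0.0105 and 0.0165 m and value of joint tweezers_3_b between 0.0105 and 0.0165 m and contact force between the fingers and tweezers_3 below 0.5 N), for 0.2 s.
At the end, for the whole second after the job is handed in: Four strips upright (0.12 rad) on the board, centres within 60 mm lengthwise and 50 mm across of its middle, ends flush within 4 mm, at rest; every pair of tweezers present clamps all four (tips 10 to 42 mm below their top edges, upright within 0.2 rad) and is let go; pots upright on the bench (x of strip_1 in the frame of board between -0.06 and 0.06 m and y of strip_1 in the frame of board between -0.05 and 0.05 m and z of strip_1 in the frame of board between 0.012 and 0.02 m and angle between each of strip_1, strip_2, strip_3, strip_4's own z axis and vertical below 0.12 rad and linear speed of each of strip_1, strip_2, strip_3, strip_4, pot_green, pot_clear below 0.02 m/s and x of strip_2 in the frame of board between -0.06 and 0.06 m and y of strip_2 in the frame of board between -0.05 and 0.05 m and z of strip_2 in the frame of board between 0.012 and 0.02 m and x of strip_2 in the frame of strip_1 between -0.004 and 0.004 m and y of strip_2 in the frame of strip_1 between -0.022 and 0.022 m and x of strip_3 in the frame of board between -0.06 and 0.06 m and y of strip_3 in the frame of board between -0.05 and 0.05 m and z of strip_3 in the frame of board between 0.012 and 0.02 m and x of strip_3 in the frame of strip_1 between -0.004 and 0.004 m and y of strip_3 in the frame of strip_1 between -0.022 and 0.022 m and x of strip_4 in the frame of board between -0.06 and 0.06 m and y of strip_4 in the frame of board between -0.05 and 0.05 m and z of strip_4 in the frame of board between 0.012 and 0.02 m and x of strip_4 in the frame of strip_1 between -0.004 and 0.004 m and y of strip_4 in the frame of strip_1 between -0.022 and 0.022 m and x of tweezers_1 in the frame of strip_2 between -0.092 and 0.092 m and z of tweezers_1 in the frame of strip_2 between 0.018 and 0.05 m and y of tweezers_1 in the frame of strip_2 between -0.025 and 0.025 m and value of joint tweezers_1_a between 0.0105 and 0.0165 m and value of joint tweezers_1_b between 0.0105 and 0.0165 m and angle between each of tweezers_1, tweezers_2, tweezers_3's own z axis and vertical below 0.2 rad and contact force between the fingers and tweezers_1 below 0.5 N and x of tweezers_2 in the frame of strip_2 between -0.092 and 0.092 m and z of tweezers_2 in the frame of strip_2 between 0.018 and 0.05 m and y of tweezers_2 in the frame of strip_2 between -0.025 and 0.025 m and value of joint tweezers_2_a between 0.0105 and 0.0165 m and value of joint tweezers_2_b between 0.0105 and 0.0165 m and contact force between the fingers and tweezers_2 below 0.5 N and x of tweezers_3 in the frame of strip_2 between -0.092 and 0.092 m and z of tweezers_3 in the frame of strip_2 between 0.018 and 0.05 m and y of tweezers_3 in the frame of strip_2 between -0.025 and 0.025 m and value of joint tweezers_3_a between 0.0105 and 0.0165 m and value of joint tweezers_3_b between 0.0105 and 0.0165 m and contact force between the fingers and tweezers_3 below 0.5 N and height (world z) of pot_green between -0.004 and 0.008 m and angle between each of pot_green, pot_clear's own z axis and vertical below 0.15 rad and height (world z) of pot_clear between -0.004 and 0.008 m); the robot touches nothing.
It fails at once if the thermometer is pushed more than 30 mm (distance of thermometer from where it was at the start of the episode above 0.03 m).
It fails at once if the dropper_bottle is pushed more than 30 mm (distance of dropper_bottle from where it was at the start of the episode above 0.03 m).
Of tweezers_1, tweezers_2, tweezers_3 only 2 to 3 are there at a start; the rules pass over those that are not, and their reading is None.
Of pot_green, pot_clear only 1 to 2 are there at a start; the rules pass over those that are not, and their reading is None.
At some moment in a run one of strip_1, strip_2, strip_3, strip_4, pot_green, pot_clear may be knocked a few centimetres aside while the robot is not near it.
It also fails if it takes over 210 s, if anything falls off the work surface, if the arm or the gripper's body presses on something with over 40 N, if the wrist force passes 120 N, or if a joint passes its speed limit or range.

## Robot

A 7-joint arm with a two-finger parallel gripper is mounted at the origin on a cart in front of the work surface, level with it; the furniture and walls round the work are solid. World frame = base frame: x ahead of the robot, y to its left, z up, the work surface at z = 0. Lengths are in m, angles in rad, forces in N, time in s.
With the tool pointing down it reaches from about 0.425 to 1.025 m from the base axis. Payload 9.4 kg.
Tool frame: the origin (TCP) lies midway between the tips of the shut fingers; the grasp point (between the pads) lies 19 mm behind it (ctrl.pinch_z is the distance from the TCP to the grasp point, in m); y points along the fingers, x is the direction in which the jaws open and shut, and the axes are right-handed (so a half turn about y gives the same grasp; the last joint's range is limited). The gripper opens to 85 mm and grips with 20 to 120 N. Pads are 22 mm wide; open, the fingers measure 114 mm over their backs; the gripper's body (76 mm by 85 mm) begins 54 mm behind the grasp point. The pads swing forward as they close: fully open they stand 13 mm farther back than shut.
Start: joints at [-1.364, 0.599, -0.003, 1.599, 0.002, 0.943, -0.08], TCP at [0.203, 0.696, 0.231] pointing down, gripper open.
Joint ranges: [-2.57, 2.57], [-0.35, 1.97], [-1.29, 1.29], [0.11, 2.56], [-1.05, 4.19], [0.11, 1.86], [-2.63, 2.63]. Speed limits (rad/s): [2.22, 2.22, 3.01, 3.01, 3.14, 3.14, 3.14].

## Interface

Orientations are given as a unit quaternion [x, y, z, w].
In Python, from cell import telemetry, vision, workorder, nets, ctrl gives the robot as it stands. The module is installed in compiled form; this text tells all that it offers.
- The arm moves only by the tool arm_command, never from a script. Its argument "increments" is a list of rows, each a list of 3 entries, a list of its own where there are three numbers: the gripper's target within -1 to 1 (shut at 1, half-way at 0, fully open at -1), then the shift along the tool's x, y, z each as a share of 0.15 m, from -1 to 1, then the turn about the tool's y as a share of 30 degrees, from -1 to 1. In form: [[grip, [x, y, z], turn], ...]. A call has 1 to 12 rows; each row is the pose to reach, as a shift and turn from the pose commanded when the call began, along the tool's axes at that moment; what a row does not reach only later rows make up. A row lasts 1/12 s, in which the tool goes at most 41.7 mm and 7.16 degrees, less where a joint would pass 70% of its speed; a pose out of reach is approached as far as the arm can. A call with a number of a shift or a turn outside -1 to 1 is refused whole. A call with a gripper value outside its range is refused whole. The fingers move at their own pace and stop on an object; "force" is the grip in N (left out, the last holds). Time passes only in rows, so rows that repeat a pose let the fingers close. It gives the time, the measured TCP pose, the force and the opening at its end, in the units of the state.
- telemetry.get_state(): the state, without advancing time (a new reading comes with each control period).
- vision.capture(name): name is "side" or "top"; returns (picture, depth): 420x560x3 uint8, red, green, blue; 420x560 float32, m along the optical axis (not along the pixel's ray), 0 where there is no reading.
- vision.camera_model(name): a dict with "camera_matrix" (3x3 intrinsics, pixels), "k1" (the pictures are not rectified: a ray, as slopes to the right and down, at radius r is drawn at 1 + k1 r^2 times it, then the intrinsics apply), "rvec" (rotation vector, rad) and "tvec" (3), from world to camera coordinates, as OpenCV has them. Camera axes: x right, y down, z forward; pixel columns grow to the right and rows downward; lengths in m; the calibration is good to about 2 mm. A picture is of the moment at which its call begins. camera_model takes no time and is no camera call.
- workorder.sign_off(): hands the job in, once; it reports no verdict.
Trained networks look in the newest picture that a camera, given by its name, has taken for a name from the list of things; names that differ only in an ending like _2 or _b are one class to them, and where a whole thing is asked for, a point or a joint stands for the part that bears it (a point fixed in the world has none). Each returns a list of dicts, best first, with "confidence" (0 to 1); they miss things now and then, are a little off and sometimes report something else, mostly with a low value. They report only what shows in the picture. A call takes as long as a camera call.
- nets.spot_in(target, camera): "position" ([row, column] in pixels, amid what is visible of it).
The state is a dict: "time": time; "joints": joint angles; "joint_vel": joint speeds; "tau": joint torques, N m; "tool_pos": TCP position; "tcp_rot": TCP orientation; "wrist_force": force on the tool from outside, world axes, zero at the start; "torque": the same for the moment, N m; "grip_width": finger opening in m.
Only numpy, scipy, OpenCV 4.12 (cv2) and the standard library are available. Lean on these libraries where they do the work, as an engineer would, in place of code of your own. Each camera call takes 0.05 s, during which the arm holds its last target.

## Working session

There is one attempt and no reset: what is moved stays moved. The work goes in short steps, Python scripts to look and compute and a tool call to move; the robot and the scene stay as the last step left them, time stands still between calls to the robot, and variables do not carry over. Pictures are saved under pics/ and viewed, and the job is handed in when it is done.

Besides the shell and the picture viewer there is one more tool, called after "Call:" as name(argument=value, ...), one argument or row to a line, values as JSON. arm_command: Moves the arm, as the interface text tells. Shift numbers are shares of 0.15 m and turn numbers shares of 30 degrees, none past 1 either way. Its arguments: {"type":"object","properties":{"increments":{"type":"array"},"force":{"type":"number"}},"required":["increments"]}

```bash
ls; mkdir -p pics; cat > h.py <<'E'
import numpy as np, cv2
from cell import telemetry, vision, workorder, nets, ctrl
def cap(n,f=None):
    p,d=vision.capture(n)
    if f: cv2.imwrite('pics/'+f,p[:,:,::-1])
    return p,d
def cm(n):
    m=vision.camera_model(n);K=np.array(m['camera_matrix']);R=cv2.Rodrigues(np.array(m['rvec'],float))[0];t=np.array(m['tvec'],float).ravel()
    return K,m['k1'],R,t
def ray(n,u,v):
    K,k,R,t=cm(n)
    xd=(u-K[0,2])/K[0,0];yd=(v-K[1,2])/K[1,1]
    x,y=xd,yd
    for _ in range(30):
        s=1+k*(x*x+y*y);x,y=xd/s,yd/s
    return np.array([x,y,1.]),R,t
def pt(n,u,v,z):  # depth
    r,R,t=ray(n,u,v); return R.T@(r*z-t)
def atz(n,u,v,h):
    r,R,t=ray(n,u,v); c=-R.T@t; d=R.T@r; return c+d*(h-c[2])/d[2]
def cloud(n,d):
    K,k,R,t=cm(n)
    v,u=np.mgrid[:d.shape[0],:d.shape[1]]
    xd=(u-K[0,2])/K[0,0];yd=(v-K[1,2])/K[1,1];x,y=xd.copy(),yd.copy()
    for _ in range(20):
        s=1+k*(x*x+y*y);x,y=xd/s,yd/s
    P=np.stack([x*d,y*d,d],-1)
    W=(P-t)@R
    W[d==0]=np.nan
    return W
def proj(n,p):
    K,k,R,t=cm(n)
    c=R@np.array(p)+t;x,y=c[0]/c[2],c[1]/c[2];s=1+k*(x*x+y*y)
    return K[0,0]*x*s+K[0,2],K[1,1]*y*s+K[1,2]
E
python3 - <<'E'
from h import *
s=telemetry.get_state(); print(s); print(ctrl.pinch_z)
for n in('side','top'):
    p,d=cap(n,n+'0.png'); m=vision.camera_model(n); print(m); K,k,R,t=cm(n); print('cam',-R.T@t, R)
    np.save(n+'0.npy',d)
    for th in ['jig','board','rail','strip_1','tweezers_1','pot_green','pot_clear','thermometer','dropper_bottle']:
        for q in nets.spot_in(th,n)[:4]:
            r,c=q['position']; z=d[int(r),int(c)]
            print(n,th,round(q['confidence'],2),np.round([r,c]),np.round(pt(n,c,r,z),3))
E
```

```text
pics
{'time': 0.0, 'joints': array([-1.36371204,  0.60017492, -0.00255552,  1.60012185,  0.00183029,
        0.94289409, -0.07981108]), 'joint_vel': array([-5.43269968e-04,  2.42178478e-04, -6.55259562e-04,  1.98073691e-03,
        9.96486527e-05,  7.81595253e-05,  7.83185363e-05]), 'tau': array([-3.48491731e-04, -7.76458311e+01,  1.56450145e+00, -2.58004045e+01,
        1.23541692e-02,  8.80313659e-03,  1.97290632e-05]), 'tool_pos': array([0.2028782 , 0.69554821, 0.23038368]), 'tcp_rot': array([ 0.56605023,  0.42387353, -0.42470252, -0.56528412]), 'wrist_force': array([-0.69659059,  0.34833288,  0.51149991]), 'torque': array([ 0.02184416, -0.02764803,  0.02083329]), 'grip_width': 0.08534044371209482}
0.0187
{'camera_matrix': array([[444.71042838,   0.        , 285.4092069 ],
       [  0.        , 444.71042838, 211.12090377],
       [  0.        ,   0.        ,   1.        ]]), 'k1': -0.013028124918978014, 'rvec': array([ 0.51865519, -2.66921959,  1.25365134]), 'tvec': array([0.55525497, 0.24192704, 0.91337296])}
cam [0.32420872 0.71645584 0.76332605] [[-0.92947678 -0.36863839  0.013
[... 1279 characters left out ...]
-0.14454441]
 [ 0.1445579  -0.02306084 -0.98922758]]
top jig 0.67 [234. 246.] [0.554 0.046 0.038]
top board 0.66 [226. 352.] [ 0.577 -0.262  0.018]
top rail 0.74 [234. 183.] [0.555 0.228 0.011]
top rail 0.64 [224. 243.] [0.579 0.052 0.066]
top rail 0.34 [250. 164.] [ 0.509  0.283 -0.   ]
top strip_1 0.72 [198. 233.] [0.66  0.085 0.014]
top strip_1 0.55 [252. 243.] [0.499 0.05  0.072]
top strip_1 0.45 [234. 244.] [0.548 0.049 0.072]
top tweezers_1 0.68 [198. 172.] [0.641 0.237 0.126]
top tweezers_1 0.6 [251. 168.] [0.5   0.241 0.129]
top pot_green 0.7 [239. 348.] [ 0.538 -0.241  0.056]
top thermometer 0.81 [160. 198.] [0.771 0.188 0.017]
top dropper_bottle 0.53 [177. 168.] [0.707 0.261 0.071]
```

View pics/side0.png

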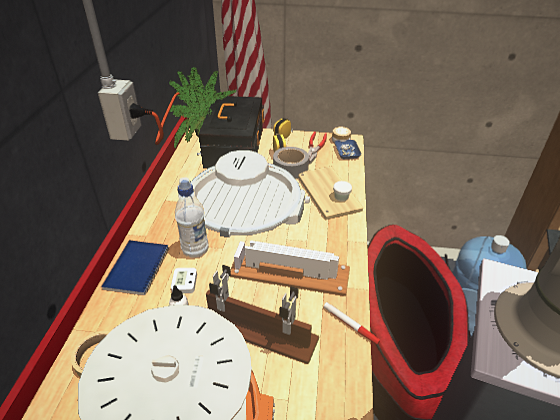

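View pics/top0.png

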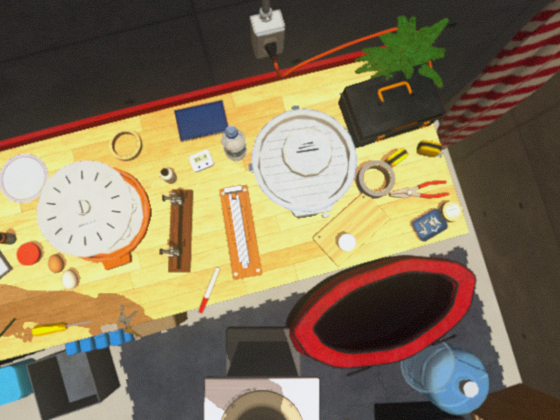

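```bash
python3 - <<'E'
from h import *
for n,(u0,v0,w,h) in {'side':(190,140,190,220),'top':(140,150,240,150)}.items():
    p=cv2.imread(f'pics/{n}0.png'); c=p[v0:v0+h,u0:u0+w]; f=min(800//w,600//h)
    cv2.imwrite(f'pics/{n}0z.png',cv2.resize(c,None,fx=f,fy=f,interpolation=cv2.INTER_CUBIC)); print(f)
d={}
import math
for n in('side','top'):
    D=np.load(n+'0.npy');W=cloud(n,D);img=cv2.imread(f'pics/{n}0.png');hsv=cv2.cvtColor(img,cv2.COLOR_BGR2HSV)
    x,y,z=W[...,0],W[...,1],W[...,2]
    def rect(name,m):
        P=W[m]; 
        if len(P)<5: print(n,name,len(P));return
        r=cv2.minAreaRect((P[:,:2]*1000).astype(np.float32)); print(n,name,len(P),'c',np.round(r[0],1),'size',np.round(r[1],1),'ang',round(r[2],1),'z',np.round(np.percentile(P[:,2],[5,50,95]),4))
    roi=(x>.4)&(x<.75)
    rect('striptop',roi&(y>0)&(y<.12)&(z>.06)&(z<.09))
    rect('jigbase',roi&(y>0)&(y<.13)&(z>.006)&(z<.09))
    rect('railtop',roi&(y>.18)&(y<.29)&(z>.066)&(z<.08))
    rect('railall',roi&(y>.18)&(y<.3)&(z>.006)&(z<.08))
    rect('tw',(x>.45)&(x<.68)&(y>.18)&(y<.29)&(z>.085))
    rect('twA',(x>.45)&(x<.57)&(y>.18)&(y<.29)&(z>.085))
    rect('twB',(x>.57)&(x<.68)&(y>.18)&(y<.29)&(z>.085))
    rect('board',(x>.4)&(x<.75)&(y<-.12)&(y>-.36)&(z>.01)&(z<.02)&(hsv[...,1]>60))
    rect('pot',(x>.45)&(x<.62)&(y<-.17)&(y>-.32)&(z>.045)&(z<.07))
    rect('bottle',(x>.66)&(x<.76)&(y>.22)&(y<.32)&(z>.03))
    rect('bench',(x>.4)&(x<.5)&(y>.3)&(y<.42)&(z<.09))
E
```

```text
2
3
side striptop 1041 c [558.9  64.7] size [207.   29.7] ang 9.8 z [0.0617 0.0706 0.0732]
side jigbase 4547 c [587.   64.8] size [128.3 325.9] ang 89.6 z [0.0095 0.0341 0.072 ]
side railtop 816 c [596.  242.2] size [282.9  48.8] ang 8.7 z [0.067  0.0727 0.0767]
side railall 3630 c [594.6 245.4] size [103.3 317.5] ang 85.0 z [0.0105 0.0338 0.0742]
side tw 813 c [568.2 237.2] size [ 56.4 163.6] ang 89.9 z [0.0891 0.1256 0.137 ]
side twA 391 c [497.9 237.7] size [55.8 23. ] ang 88.8 z [0.092  0.1266 0.1372]
side twB 422 c [638.1 237.1] size [23.6 56.3] ang 0.6 z [0.0885 0.1245 0.1369]
side board 1579 c [ 603.9 -276.7] size [164.  290.2] ang 34.2 z [0.0116 0.0143 0.017 ]
side pot 186 c [ 527.  -234.9] size [47.9 49.7] ang 32.4 z [0.0467 0.0506 0.0534]
side bottle 325 c [697.2 259. ] size [84.8 22.1] ang 37.1 z [0.0394 0.0718 0.1026]
side bench 2642 c [450.1 360. ] size [120.   99.7] ang 90.0 z [-0.0015  0.0009  0.0557]
top striptop 644 c [560.8  64. ] size [205.6  25.2] ang 9.7 z [0.0677 0.0723 0.0763]
top jigbase 2935 c [587.1  64.7] size [127.7 326.5] ang 89.5 z [0.009  0.0153 0.0742]
top railtop 368 c [598.7 240.9] size [282.7  49.1] ang 9.3 z [0.0679 0.0736 0.0777]
top railall 1878 c [577. 239.] size [115.1 346.2] ang 89.6 z [0.008  0.0143 0.0755]
top tw 314 c [570.4 234.6] size [ 55.4 163.1] ang 89.3 z [0.0934 0.1279 0.1395]
top twA 148 c [499.9 235.5] size [55.4 22.1] ang 89.8 z [0.094  0.1286 0.1394]
top twB 166 c [640.4 233.4] size [22.8 55.1] ang 1.4 z [0.0931 0.1278 0.1395]
top board 2366 c [ 619.4 -271. ] size [167.3 292.4] ang 40.8 z [0.0116 0.0156 0.019 ]
top pot 251 c [ 527.7 -236.9] size [47.2 49.3] ang 0.2 z [0.0478 0.0519 0.056 ]
top bottle 209 c [700.4 249.3] size [87.7 36.3] ang 44.6 z [0.0382 0.0709 0.1003]
top bench 1533 c [449.8 360. ] size [ 99.9 119.8] ang 0.2 z [-0.0032  0.0011  0.0512]
```

View pics/side0z.png

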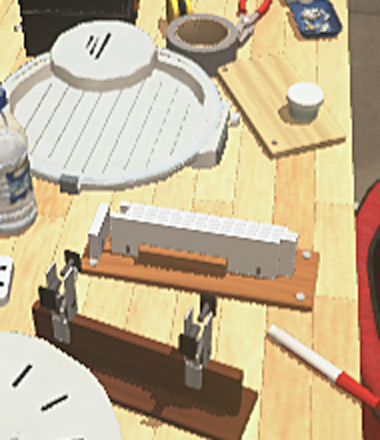

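View pics/top0z.png

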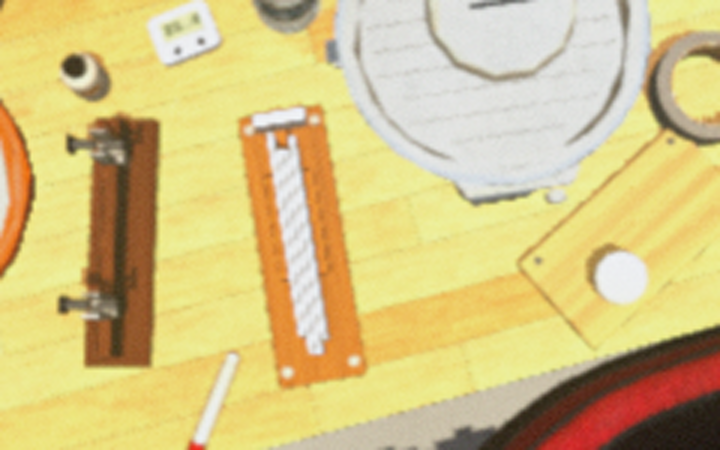

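```bash
python3 - <<'E'
from h import *
for n,(u0,v0,w,h) in {'top':(215,175,50,110),'side':(225,235,130,60)}.items():
    p=cv2.imread(f'pics/{n}0.png'); c=p[v0:v0+h,u0:u0+w]; f=min(800//w,600//h)
    cv2.imwrite(f'pics/{n}0j.png',cv2.resize(c,None,fx=f,fy=f,interpolation=cv2.INTER_CUBIC)); print(n,f)
    hsv=cv2.cvtColor(p,cv2.COLOR_BGR2HSV)
    for nm,(u,v) in {'jig':(235,250),'bench':(215,250),'rail':(186,250),'board':(330,240)}.items():
        if n=='top': print(nm,hsv[v,u],p[v,u])
    for nm,(u,v) in {'jig':(335,280),'bench':(300,225),'rail':(250,320),'board':(315,180)}.items():
        if n=='side': print(nm,hsv[v,u],p[v,u])
E
```

```text
top 5
jig [ 15 192 227] [ 56 140 227]
bench [ 28 104 238] [141 232 238]
rail [ 13 177 153] [ 47  93 153]
board [ 23 133 238] [114 209 238]
side 6
jig [ 13 152 208] [ 84 137 208]
bench [ 26  71 241] [174 231 241]
rail [ 13 106  72] [42 55 72]
board [ 20  96 233] [145 204 233]
```

```bash
python3 - <<'E'
from h import *
# height map in bird view, from top
for n in('top','side'):
    W=cloud(n,np.load(n+'0.npy'))
    print(n)
    # bench offsets local
    for nm,(a,b,c,d) in {'benchnear':(.45,.5,.13,.17),'bench2':(.55,.65,-.08,-.02),'b3':(.4,.45,.34,.4)}.items():
        m=(W[...,0]>a)&(W[...,0]<b)&(W[...,1]>c)&(W[...,1]<d); print(nm,m.sum(),np.round([np.median(W[m][:,2]),W[m][:,2].std()],4))
E
```

```text
top
benchnear 238 [0.0004 0.0028]
bench2 743 [0.0011 0.0154]
b3 355 [0.0005 0.0022]
side
benchnear 378 [-0.0004  0.0026]
bench2 813 [-0.0003  0.0162]
b3 536 [0.0003 0.0013]
```

View pics/top0j.png

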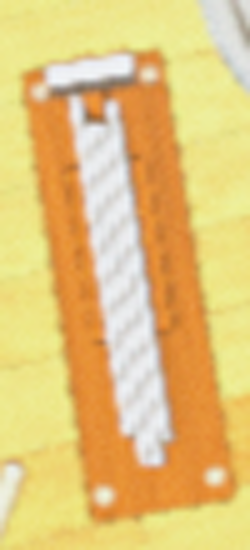

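View pics/side0j.png

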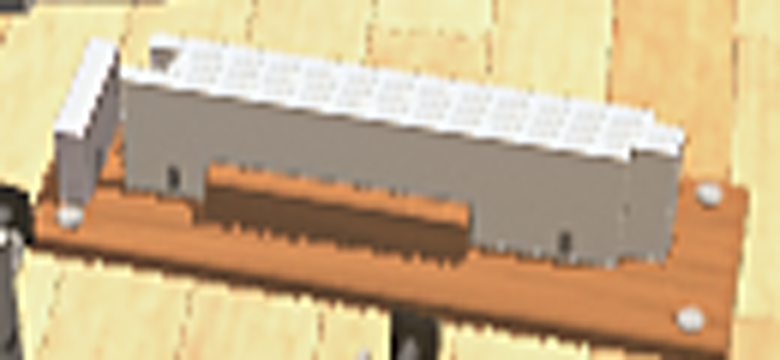

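```bash
cat > fit.py <<'E'
from h import *
from scipy.optimize import minimize
# fit rect LxW at height H: maximise agreement of mask with projected filled rect (IoU), smooth via supersampled polygon
def fitrect(n,mask,L,Wd,H,x0,roi,visible_ok=None):
    S=8
    def cost(p):
        x,y,a=p[0],p[1],p[2]
        c,s=np.cos(a),np.sin(a)
        pts=[]
        for sx,sy in((-1,-1),(-1,1),(1,1),(1,-1)):
            for k in range(10): pass
        q=[(-1,-1),(-1,1),(1,1),(1,-1)]
        for i in range(4):
            A=np.array(q[i]);B=np.array(q[(i+1)%4])
            for k in np.linspace(0,1,6)[:-1]:
                e=(A+(B-A)*k)*[L/2,Wd/2]
                pts.append(proj(n,[x+c*e[0]-s*e[1],y+s*e[0]+c*e[1],H]))
        u0,v0,u1,v1=roi
        im=np.zeros(((v1-v0)*4,(u1-u0)*4),np.float32)
        pp=((np.array(pts)-[u0-.5,v0-.5])*4-0.5)
        cv2.fillPoly(im,[np.round(pp*16).astype(np.int32)],1.,shift=4)
        im=cv2.resize(im,(u1-u0,v1-v0),interpolation=cv2.INTER_AREA)
        m=mask[v0:v1,u0:u1]
        w=1. if visible_ok is None else visible_ok[v0:v1,u0:u1]
        return (w*np.abs(im-m)).sum()
    best=None
    for da in(-.03,0,.03):
        r=minimize(cost,[x0[0],x0[1],x0[2]+da],method='Nelder-Mead',options=dict(initial_simplex=np.array([x0[0],x0[1],x0[2]+da])+np.array([[0,0,0],[.01,0,0],[0,.01,0],[0,0,.05]]),xatol=1e-5,fatol=.01,maxiter=400))
        if best is None or r.fun<best.fun: best=r
    return best.x,best.fun
E
python3 - <<'E'
from fit import *
for n in('top','side'):
    p=cv2.imread(f'pics/{n}0.png');hsv=cv2.cvtColor(p,cv2.COLOR_BGR2HSV);h,s,v=[hsv[...,i].astype(int) for i in range(3)]
    W=cloud(n,np.load(n+'0.npy'));z=W[...,2]
    # ignore pixels belonging to raised things (z>0.02)
    low=((z<.02)|np.isnan(z)).astype(np.float32)
    low=1-cv2.dilate(1-low,np.ones((3,3)))
    jig=((h<20)&(s>120)).astype(np.float32)
    rail=((v<200)&(h<20)).astype(np.float32)
    if n=='top': rj,rr=(210,170,275,290),(160,180,200,280)
    else: rj,rr=(215,225,365,305),(195,280,330,365)
    m=jig; x,f=fitrect(n,m,.265,.084,.012,[.54,.062,.17],rj,low); print(n,'jig c',np.round(x,4),np.degrees(x[2]),f)
    c,s_=np.cos(x[2]),np.sin(x[2]); print('  jig origin',x[0]+.0175*c, x[1]+.0175*s_)
    x,f=fitrect(n,rail,.24,.064,.012,[.55,.22,0.0],rr,low); print(n,'rail',np.round(x,4),np.degrees(x[2]),f)
    cv2.imwrite(f'pics/{n}mask.png',np.hstack([jig*255,rail*255,low*255])[150:320])
E
```

```text
Traceback (most recent call last):
  File "fit.py", line 28, in fitrect
    r=minimize(cost,[x0[0],x0[1],x0[2]+da],method='Nelder-Mead',options=dict(initial_simplex=np.array([x0[0],x0[1],x0[2]+da])+np.array([[0,0,0],[.01,0,0],[0,.01,0],[0,0,.05]]),xatol=1e-5,fatol=.01,maxiter=400))
  File "fit.py", line 17, in cost
    pts.append(proj(n,[x+c*e[0]-s*e[1],y+s*e[0]+c*e[1],H]))
               ~~~~^^^^^^^^^^^^^^^^^^^^^^^^^^^^^^^^^^^^^^^
  File "h.py", line 32, in proj
    K,k,R,t=cm(n)
            ~~^^^
  File "h.py", line 8, in cm
    m=vision.camera_model(n);K=np.array(m['camera_matrix']);R=cv2.Rodrigues(np.array(m['rvec'],float))[0];t=np.array(m['tvec'],float).ravel()
ValueError: time passes only in moves, steps and waits
```

```bash
python3 - <<'E'
import re
s=open('h.py').read()
s=s.replace("def cm(n):","import functools\n@functools.lru_cache\ndef cm(n):")
open('h.py','w').write(s)
E
cat > f1.py <<'E'
from fit import *
for n in('top','side'):
    p=cv2.imread(f'pics/{n}0.png');hsv=cv2.cvtColor(p,cv2.COLOR_BGR2HSV);h,s,v=[hsv[...,i].astype(int) for i in range(3)]
    W=cloud(n,np.load(n+'0.npy'));z=W[...,2]
    low=((z<.02)|np.isnan(z)).astype(np.float32)
    low=1-cv2.dilate(1-low,np.ones((3,3)))
    jig=((h<20)&(s>120)).astype(np.float32)
    rail=((v<200)&(h<20)).astype(np.float32)
    if n=='top': rj,rr=(210,170,275,290),(160,180,200,280)
    else: rj,rr=(215,225,365,305),(195,280,330,365)
    m=jig; x,f=fitrect(n,m,.265,.084,.012,[.54,.062,.17],rj,low); print(n,'jig c',np.round(x,4),np.degrees(x[2]),f)
    c,s_=np.cos(x[2]),np.sin(x[2]); print('  jig origin',x[0]+.0175*c, x[1]+.0175*s_)
    x,f=fitrect(n,rail,.24,.064,.012,[.55,.22,0.0],rr,low); print(n,'rail',np.round(x,4),np.degrees(x[2]),f)
    cv2.imwrite(f'pics/{n}mask.png',np.hstack([jig*255,rail*255,low*255])[150:370])
E
python3 f1.py
```

```text
top jig c [0.564  0.0631 0.1709] 9.790788422915993 118.1875
  jig origin 0.581271358300574 0.06609292814981903
top rail [ 0.5675  0.2358 -0.011 ] -0.6280607866820986 84.75
side jig c [0.5603 0.0717 0.1683] 9.640197935277063 215.5625
  jig origin 0.577587893537788 0.0746357824738031
side rail [0.5643 0.2431 0.0011] 0.06220828474434463 386.1875[ WARN:0@1.889] global loadsave.cpp:1063 imwrite_ Unsupported depth image for selected encoder is fallbacked to CV_8U.
```

```bash
cat > fit.py <<'E'
from h import *
from scipy.optimize import minimize
Q=np.array([[-1,-1],[-1,1],[1,1],[1,-1]])/2
def projv(n,P):
    K,k,R,t=cm(n); C=P@R.T+t; x=C[:,0]/C[:,2];y=C[:,1]/C[:,2];s=1+k*(x*x+y*y)
    return np.stack([K[0,0]*x*s+K[0,2],K[1,1]*y*s+K[1,2]],1)
def boxmask(n,boxes,p,roi):
    # boxes: (x0,x1,y0,y1,z0,z1) local
    x,y,a=p; c,s=np.cos(a),np.sin(a); u0,v0,u1,v1=roi
    im=np.zeros(((v1-v0)*4,(u1-u0)*4),np.float32)
    for b in boxes:
        e=np.array([[X,Y,Z] for X in np.linspace(b[0],b[1],4) for Y in b[2:4] for Z in b[4:6]])
        P=np.stack([x+c*e[:,0]-s*e[:,1],y+s*e[:,0]+c*e[:,1],e[:,2]],1)
        h=cv2.convexHull(((projv(n,P)-[u0-.5,v0-.5])*4-.5).astype(np.float32))
        cv2.fillPoly(im,[np.round(h*16).astype(np.int32)],1.,shift=4)
    return cv2.resize(im,(u1-u0,v1-v0),interpolation=cv2.INTER_AREA)
def fitbox(n,mask,boxes,x0,roi,w=None):
    u0,v0,u1,v1=roi; m=mask[v0:v1,u0:u1]; ww=1. if w is None else w[v0:v1,u0:u1]
    cost=lambda p:(ww*np.abs(boxmask(n,boxes,p,roi)-m)).sum()
    best=None
    for da in(-.03,0,.03):
        r=minimize(cost,[x0[0],x0[1],x0[2]+da],method='Nelder-Mead',options=dict(initial_simplex=np.array([x0[0],x0[1],x0[2]+da])+np.array([[0,0,0],[.01,0,0],[0,.01,0],[0,0,.05]]),xatol=1e-5,fatol=.01,maxiter=400))
        if best is None or r.fun<best.fun: best=r
    return best.x,best.fun
JIG=[(-.15,.115,-.042,.042,0,.012)]
RAIL=[(-.12,.12,-.032,.032,0,.012),(-.11,.11,-.006,.006,0,.074)]
BOARD=[(-.105,.105,-.055,.055,0,.015)]
E
cat > f1.py <<'E'
from fit import *
for n in('top','side'):
    p=cv2.imread(f'pics/{n}0.png');hsv=cv2.cvtColor(p,cv2.COLOR_BGR2HSV);h,s,v=[hsv[...,i].astype(int) for i in range(3)]
    W=cloud(n,np.load(n+'0.npy'));x_,y_,z=[W[...,i] for i in range(3)]
    low=((z<.02)|np.isnan(z)).astype(np.float32)
    low=1-cv2.dilate(1-low,np.ones((3,3)))
    tw=(z>.08).astype(np.float32); notw=1-cv2.dilate(tw,np.ones((5,5)))
    jig=((h<20)&(s>110)).astype(np.float32)
    rail=((v<200)&(h<20)).astype(np.float32)
    if n=='top': rj,rr,rb=(210,170,275,290),(160,180,200,280),(300,180,420,280)
    else: rj,rr,rb=(215,225,365,305),(195,280,330,365),(285,155,370,225)
    rj0=cv2.morphologyEx(jig,cv2.MORPH_CLOSE,np.ones((3,3)))
    x,f=fitbox(n,jig,JIG,[.578,.066,.17],rj,low); print(n,'jig',np.round(x,4),np.degrees(x[2]),f)
    o=boxmask(n,JIG,x,rj)*255; u0,v0,u1,v1=rj; cv2.imwrite(f'pics/{n}mj.png',cv2.resize(np.hstack([o,(jig*low*255)[v0:v1,u0:u1],p[v0:v1,u0:u1,1]]).astype(np.uint8),None,fx=2,fy=2))
    x,f=fitbox(n,rail,RAIL,[.567,.24,0],rr,notw); print(n,'rail',np.round(x,4),np.degrees(x[2]),f)
    o=boxmask(n,RAIL,x,rr)*255; u0,v0,u1,v1=rr; cv2.imwrite(f'pics/{n}mr.png',cv2.resize(np.hstack([o,(rail*notw*255)[v0:v1,u0:u1],p[v0:v1,u0:u1,1]]).astype(np.uint8),None,fx=2,fy=2))
    u0,v0,u1,v1=rb; cv2.imwrite(f'pics/{n}board.png',cv2.resize(p[v0:v1,u0:u1],None,fx=6,fy=6,interpolation=cv2.INTER_CUBIC))
E
python3 f1.py
```

```text
top jig [0.5808 0.0662 0.1735] 9.941640372933593 114.125
top rail [ 0.5668  0.2376 -0.0101] -0.5760575600558295 179.75
side jig [0.5787 0.0651 0.1617] 9.267561200091347 530.25
side rail [ 0.5657  0.2369 -0.0021] -0.12208753791215647 446.875
```

```bash
cd pics; python3 -c "
import cv2,numpy as np
a=[cv2.imread(f'{n}{m}.png') for n in('top','side') for m in('mj','mr')]
H=sum(i.shape[0] for i in a);W=max(i.shape[1] for i in a)
o=np.zeros((H,W,3),np.uint8);y=0
for i in a:
    o[y:y+i.shape[0],:i.shape[1]]=i;y+=i.shape[0]
print(o.shape);cv2.imwrite('mm.png',cv2.resize(o,None,fx=min(1,800/W,600/H),fy=min(1,800/W,600/H)))
"
```

```text
(770, 900, 3)
```

View pics/mm.png

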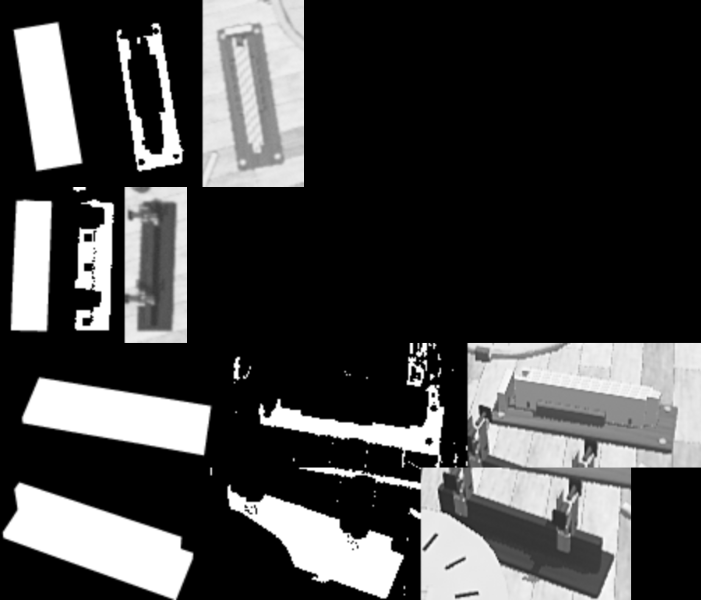

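View pics/topboard.png

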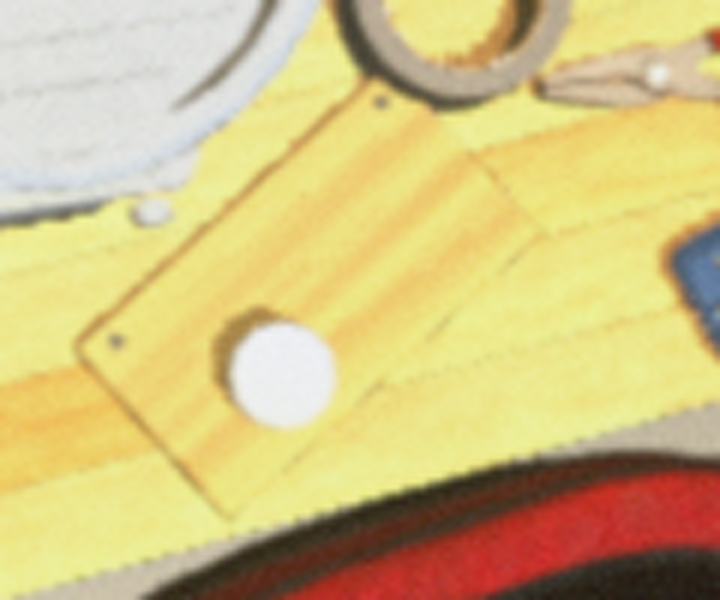

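View pics/sideboard.png

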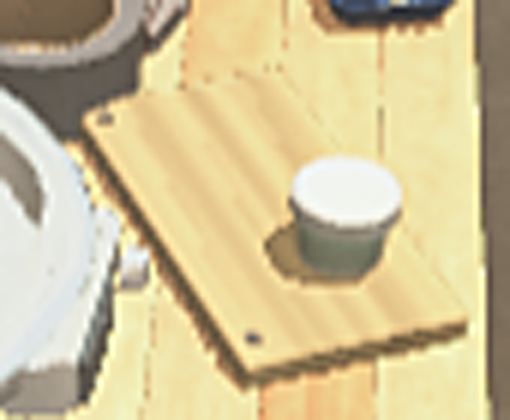

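```bash
cat > st.py <<'E'
from h import *
from scipy.spatial.transform import Rotation as Ro
import sys
def T():
    s=telemetry.get_state(); return s,np.array(s['tool_pos']),Ro.from_quat(s['tcp_rot']).as_matrix()
def show():
    s,p,R=T(); yaw=np.degrees(np.arctan2(R[1,0],R[0,0]))
    print('t',round(s['time'],2),'tcp',np.round(p,4),'jawyaw',round(yaw,2),'w',round(s['grip_width'],4),'F',np.round(s['wrist_force'],1),'T',np.round(s['torque'],2),'j',np.round(s['joints'],2))
    return s,p,R
def plan(goal,yaw=None):
    # goal xyz world (TCP); yaw = jaw direction deg (mod 180)
    s,p,R=show(); d=R.T@(np.array(goal)-p)/.15
    msg='shift '+str(np.round(d,4))
    if yaw is not None:
        y0=np.degrees(np.arctan2(R[1,0],R[0,0])); dy=(yaw-y0+90)%180-90
        # rotation about tool y (pointing down?) sign
        sg=np.sign(R[2,1]); msg+=f' turn {dy*sg/30:.4f} (world dyaw {dy:.2f})'
    print(msg)
E
python3 - <<'E'
from st import *
s,p,R=show();print(np.round(R,3))
def c(n,pts,u0,v0,z=.015):
    return np.array([atz(n,u0+(X+.5)/6-.5,v0+(Y+.5)/6-.5,z)[:2] for X,Y in pts])
a=c('top',[(78,345),(230,518),(545,235),(380,82)],300,180);print(np.round(a,4))
b=c('side',[(245,368),(467,323),(275,70),(85,122)],285,155);print(np.round(b,4))
for q in(a,b):
    print('center',q.mean(0), 'len',np.linalg.norm(q[1]-q[0]),np.linalg.norm(q[2]-q[1]),np.linalg.norm(q[3]-q[2]),np.linalg.norm(q[0]-q[3]),'diagmids',(q[0]+q[2])/2,(q[1]+q[3])/2)
    for i,j in((1,2),(0,3)): d=q[j]-q[i];print('ang long',np.degrees(np.arctan2(d[1],d[0])))
for n in('top','side'):
    W=cloud(n,np.load(n+'0.npy'))
    for nm,(a,b,c_,d) in {'disc':(.45,.75,.27,.4),'pan':(.6,.75,-.15,.0),'dest':(.38,.46,.31,.43),'pen':(.38,.48,.1,.18)}.items():
        m=(W[...,0]>a)&(W[...,0]<b)&(W[...,1]>c_)&(W[...,1]<d); print(nm,np.round(np.percentile(W[m][:,2],[5,50,90,99]),3))
    m=(W[...,2]>.03)&(W[...,1]>.26)&(W[...,1]<.4)&(W[...,0]>.4)&(W[...,0]<.7); P=W[m]; print('disc min y',P[:,1].min(),'at',P[P[:,1].argmin()], 'x range',P[:,0].min(),P[:,0].max())
E
```

```text
t 1.0 tcp [0.203  0.696  0.2313] jawyaw 73.74 w 0.0852 F [0.  0.6 0.2] T [-0.02  0.01  0.01] j [-1.36  0.6  -0.    1.6   0.    0.94 -0.08]
[[ 0.28  0.   -0.96]
 [ 0.96  0.    0.28]
 [ 0.   -1.   -0.  ]]
[[ 0.5452 -0.1458]
 [ 0.4628 -0.2174]
 [ 0.5985 -0.3746]
 [ 0.6737 -0.2959]]
[[ 0.5425 -0.1431]
 [ 0.4608 -0.2102]
 [ 0.5985 -0.3682]
 [ 0.6705 -0.2893]]
center [ 0.57005397 -0.25842964] len 0.10923449661894022 0.20771666591322271 0.10892873211169694 0.1975344186030236 diagmids [ 0.57187116 -0.26022433] [ 0.56823679 -0.25663496]
ang long -49.19283958593408
ang long -49.427898370884684
center [ 0.56808774 -0.25272457] len 0.10572383880145467 0.20957002946941042 0.10681925579102448 0.19435049301948798 diagmids [ 0.57050397 -0.25566606] [ 0.56567152 -0.24978308]
ang long -48.92455986877455
ang long -48.79337022509377
disc [-0.002  0.027  0.167  0.17 ]
pan [-0.001  0.023  0.136  0.14 ]
dest [-0.003  0.     0.004  0.018]
pen [-0.003  0.001  0.013  0.019]
disc min y 0.2600512788533381 at [0.4932417  0.26005128 0.12734577] x range 0.4620401568352671 0.6999543128768982
disc [-0.001  0.164  0.167  0.169]
pan [-0.002  0.021  0.134  0.137]
dest [-0.002  0.     0.002  0.003]
pen [-0.003  0.     0.013  0.016]
disc min y 0.2603650051050163 at [0.63194155 0.26036501 0.12359422] x range 0.46449617699012496 0.6999944520607759
```

Call:
arm_command(
  increments=[
    [-1, [-0.2, 0, -0.2], 0],
    [-0.99, [-0.4, 0, -0.4], 0],
    [-1, [-0.6, 0, -0.6], 0],
    [-1, [-0.8, 0, -0.8], 0],
    [-1, [-1, 0, -1], 0],
  ],
)

```text
time: 1.42
tool_pos: [0.3038, 0.5116, 0.2314]
tcp_rot: [0.566, 0.424, -0.424, -0.566]
wrist_force: [1.0, 0.2, 0.0]
grip_width: 0.0852
```

Call:
arm_command(
  increments=[
    [-1, [-0.2, 0, -0.2], 0],
    [-0.99, [-0.4, 0, -0.4], 0],
    [-1, [-0.6, 0, -0.6], 0],
    [-1, [-0.8, 0, -0.8], 0],
    [-1, [-1, 0, -1], 0],
  ],
)

```text
time: 1.83
tool_pos: [0.4041, 0.3289, 0.2316]
tcp_rot: [-0.566, -0.425, 0.424, 0.566]
wrist_force: [0.6, -0.4, 0.7]
grip_width: 0.0853
```

Call:
arm_command(
  increments=[
    [-1, [-0.2, 0, -0.2], 0],
    [-0.99, [-0.4, 0, -0.4], 0],
    [-1, [-0.6, 0, -0.6], 0],
    [-1, [-0.8, 0, -0.8], 0],
    [-1, [-1, 0, -1], 0],
  ],
)

```text
time: 2.25
tool_pos: [0.5043, 0.1461, 0.2316]
tcp_rot: [0.566, 0.425, -0.424, -0.566]
wrist_force: [1.1, 0.3, 0.3]
grip_width: 0.0854
```

Call:
arm_command(
  increments=[
    [-1, [-0.25, 0, 0], 0],
    [-1, [-0.5, 0, 0], 0],
    [-1, [-0.75, 0, 0], 0],
    [-1, [-1, 0, 0], 0],
  ],
)

```text
time: 2.58
tool_pos: [0.461, 0.0023, 0.2314]
tcp_rot: [0.566, 0.424, -0.424, -0.566]
wrist_force: [0.5, 0.4, 0.2]
grip_width: 0.0853
```

```bash
python3 - <<'E'
from st import *
plan([.5275,-.236,.231],45)
W=cloud('top',np.load('top0.npy'))
m=(W[...,2]>.14)&(W[...,1]>.26)&(W[...,1]<.4)&(W[...,0]>.4)&(W[...,0]<.7); P=W[m]; print('disc min y',P[P[:,1].argmin()])
E
```

```text
t 2.58 tcp [0.461  0.0023 0.2314] jawyaw 73.73 w 0.0853 F [0.5 0.4 0.2] T [-0.02 -0.04  0.  ] j [-0.18  0.29  0.06  2.19 -0.03  0.67  1.19]
shift [-1.4011  0.0031 -0.8708] turn 0.9578 (world dyaw -28.73)
disc min y [0.60831537 0.32960494 0.16277602]
```

Call:
arm_command(
  increments=[
    [-1, [-0.25, 0, -0.2], 0],
    [-1, [-0.5, 0, -0.4], 0.2],
    [-1, [-0.75, 0, -0.6], 0.4],
    [-1, [-1, 0, -0.87], 0.65],
    [-1, [-1, 0, -0.87], 0.96],
    [-1, [-1, 0, -0.87], 0.96],
  ],
)

```text
time: 3.08
tool_pos: [0.5473, -0.1835, 0.2318]
tcp_rot: [0.657, 0.266, -0.265, -0.653]
wrist_force: [-0.2, -0.1, -0.6]
grip_width: 0.0851
```

```bash
python3 - <<'E'
from st import *
plan([.5275,-.236,.10],45)
E
```

```text
t 3.08 tcp [ 0.5473 -0.1835  0.2318] jawyaw 44.17 w 0.0851 F [-0.2 -0.1 -0.6] T [-0.01  0.03 -0.01] j [ 0.06  0.43  0.23  1.96 -0.13  0.77  1.14]
shift [-0.3382  0.8794 -0.1545] turn -0.0277 (world dyaw 0.83)
```

Call:
arm_command(
  increments=[
    [-1, [-0.17, 0.2, -0.08], 0],
    [-1, [-0.34, 0.45, -0.155], 0],
    [-1, [-0.34, 0.7, -0.155], 0],
    [-1, [-0.34, 0.85, -0.155], 0],
    [-1, [-0.34, 0.85, -0.155], 0],
    [-1, [-0.34, 0.85, -0.155], 0],
  ],
)

```text
time: 3.58
tool_pos: [0.5248, -0.229, 0.1033]
tcp_rot: [-0.653, -0.27, 0.271, 0.654]
wrist_force: [0.1, 0.3, 0.3]
grip_width: 0.0857
```

```bash
cat > look.py <<'E'
from st import *
tag=sys.argv[1]; 
crops={'side':[int(i) for i in sys.argv[2].split(',')],'top':[int(i) for i in sys.argv[3].split(',')]}
out=[]
for n in('side','top'):
    p,d=cap(n); cv2.imwrite(f'pics/{n}{tag}f.png',p[:,:,::-1]); np.save(f'{n}{tag}.npy',d)
    u,v,w,h=crops[n]; c=p[v:v+h,u:u+w,::-1]; f=min(395/w,590/h); out.append(cv2.resize(c,None,fx=f,fy=f,interpolation=cv2.INTER_CUBIC)); print(n,'scale',f)
H=max(o.shape[0] for o in out); im=np.zeros((H,sum(o.shape[1] for o in out)+6,3),np.uint8);x=0
for o in out: im[:o.shape[0],x:x+o.shape[1]]=o;x+=o.shape[1]+6
cv2.imwrite(f'pics/{tag}.png',im)
show()
E
python3 look.py a1 280,100,120,130 290,170,120,120; python3 -c "
from st import *
plan([.5275,-.236,.012],45)"
```

```text
side scale 3.2916666666666665
top scale 3.2916666666666665
t 3.68 tcp [ 0.5262 -0.2292  0.1053] jawyaw 44.96 w 0.0852 F [-0.1 -0.1  0. ] T [-0.01 -0.02 -0.04] j [ 0.2   0.6   0.16  2.06 -0.19  0.49  1.29]
t 3.68 tcp [ 0.5262 -0.2292  0.1053] jawyaw 44.96 w 0.0852 F [-0.1 -0.1  0. ] T [-0.01 -0.02 -0.04] j [ 0.2   0.6   0.16  2.06 -0.19  0.49  1.29]
shift [-0.0267  0.622  -0.0373] turn -0.0013 (world dyaw 0.04)
```

View pics/a1.png

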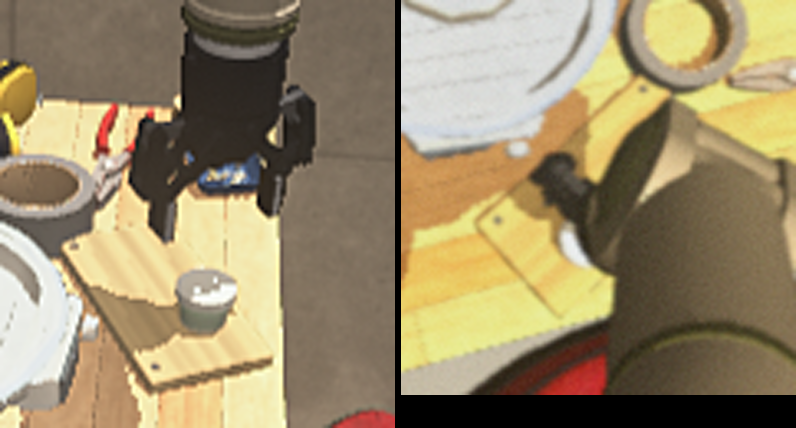

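Call:
arm_command(
  increments=[
    [-1, [-0.03, 0.2, -0.04], 0],
    [-1, [-0.03, 0.4, -0.04], 0],
    [-1, [-0.03, 0.55, -0.04], 0],
    [-1, [-0.03, 0.62, -0.04], 0],
    [-1, [-0.03, 0.62, -0.04], 0],
    [-1, [-0.03, 0.62, -0.04], 0],
  ],
)

```text
time: 4.18
tool_pos: [0.527, -0.2365, 0.012]
tcp_rot: [0.654, 0.271, -0.27, -0.653]
wrist_force: [0.6, 0.4, 0.3]
grip_width: 0.085
```

Call:
arm_command(
  increments=[
    [0, [0, 0, 0], 0],
    [0.3, [0, 0, 0], 0],
    [0.5, [0, 0, 0], 0],
    [0.7, [0, 0, 0], 0],
    [1, [0, 0, 0], 0],
    [1, [0, 0, 0], 0],
    [1, [0, 0, 0], 0],
    [1, [0, 0, 0], 0],
  ],
  force=25,
)

```text
time: 4.85
tool_pos: [0.5281, -0.2371, 0.0133]
tcp_rot: [0.655, 0.271, -0.269, -0.652]
wrist_force: [-1.4, 1.3, 19.8]
grip_width: 0.0422
```

```bash
python3 look.py a2 280,100,120,130 290,170,120,120
```

```text
side scale 3.2916666666666665
top scale 3.2916666666666665
t 4.95 tcp [ 0.528  -0.2371  0.0133] jawyaw 44.92 w 0.0422 F [ 0.7  1.1 19.2] T [ 0.07  0.18 -0.06] j [ 0.26  0.75  0.1   2.09 -0.23  0.31  1.33]
```

View pics/a2.png

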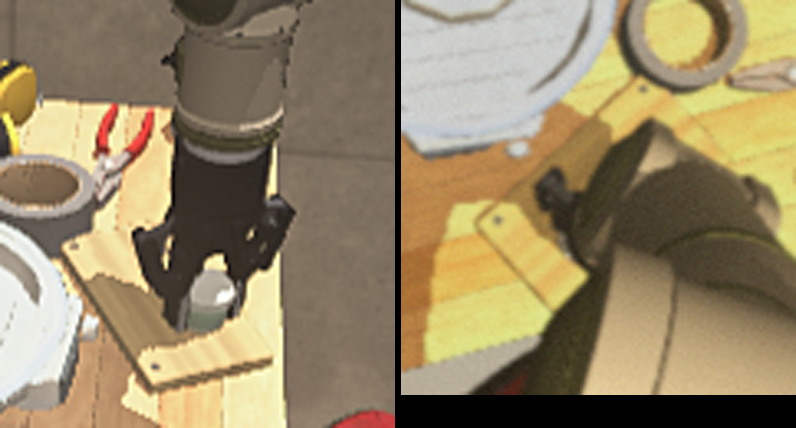

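Call:
arm_command(
  increments=[
    [1, [0, -0.1, 0], 0],
    [1, [0, -0.25, 0], 0],
    [1, [0, -0.5, 0], 0],
    [1, [0, -0.75, 0], 0],
    [1, [0, -1, 0], 0],
    [1, [0, -1, 0], 0],
  ],
)

```text
time: 5.45
tool_pos: [0.5289, -0.238, 0.1679]
tcp_rot: [0.656, 0.273, -0.267, -0.651]
wrist_force: [1.0, -0.6, -0.3]
grip_width: 0.0422
```

Call:
arm_command(
  increments=[
    [1, [0.2, -0.1, 0.2], 0],
    [1, [0.4, -0.2, 0.4], 0],
    [1, [0.6, -0.3, 0.6], 0],
    [1, [0.8, -0.35, 0.8], 0],
    [1, [1, -0.35, 1], 0],
    [1, [1, -0.35, 1], 0],
  ],
)

```text
time: 5.95
tool_pos: [0.5265, -0.0175, 0.2142]
tcp_rot: [-0.652, -0.273, 0.272, 0.653]
wrist_force: [-0.5, 0.5, -1.6]
grip_width: 0.0419
```

Call:
arm_command(
  increments=[
    [1, [0.2, 0, 0.2], 0],
    [1, [0.4, 0, 0.4], 0],
    [1, [0.6, 0, 0.6], 0],
    [1, [0.8, 0, 0.8], 0],
    [1, [1, 0, 1], 0],
    [1, [1, 0, 1], 0],
  ],
)

```text
time: 6.45
tool_pos: [0.5259, 0.1969, 0.2133]
tcp_rot: [-0.651, -0.274, 0.273, 0.653]
wrist_force: [0.7, 0.7, -0.8]
grip_width: 0.0418
```

```bash
python3 -c "
from st import *
plan([.42,.37,.2])"
```

```text
t 6.45 tcp [0.5259 0.1969 0.2133] jawyaw 45.49 w 0.0418 F [ 0.7  0.7 -0.8] T [-0.01  0.02  0.02] j [-0.62  0.43  0.23  2.01 -0.15  0.71  0.49]
shift [0.3281 0.0928 1.3122]
```

Call:
arm_command(
  increments=[
    [1, [0.1, 0, 0.25], 0],
    [1, [0.2, 0, 0.5], 0],
    [1, [0.3, 0, 0.75], 0],
    [1, [0.33, 0, 1], 0],
    [1, [0.33, 0, 1], 0],
  ],
)

```text
time: 6.87
tool_pos: [0.4506, 0.3361, 0.213]
tcp_rot: [-0.651, -0.273, 0.274, 0.653]
wrist_force: [0.5, 0.2, -1.6]
grip_width: 0.0422
```

Call:
arm_command(
  increments=[
    [1, [0, 0, 0.2], 0],
    [1, [0, 0.1, 0.31], 0],
    [1, [0, 0.35, 0.31], 0],
    [1, [0, 0.6, 0.31], 0],
    [1, [0, 0.85, 0.31], 0],
    [1, [0, 1, 0.31], 0],
    [1, [0, 1, 0.31], 0],
  ],
)

```text
time: 7.45
tool_pos: [0.4212, 0.3599, 0.0594]
tcp_rot: [0.654, 0.268, -0.272, -0.652]
wrist_force: [-0.2, -1.0, -0.9]
grip_width: 0.0424
```

```bash
python3 -c "
from st import *
plan([.42,.37,.0005])"
```

```text
t 7.45 tcp [0.4212 0.3599 0.0594] jawyaw 44.95 w 0.0424 F [-0.2 -1.  -0.9] T [ 0.01 -0.    0.07] j [-0.9   0.66  0.14  2.12 -0.22  0.38  0.2 ]
shift [0.0444 0.3926 0.0537]
```

Call:
arm_command(
  increments=[
    [1, [0, 0.15, 0], 0],
    [1, [0, 0.28, 0], 0],
    [1, [0, 0.34, 0], 0],
    [1, [0, 0.37, 0], 0],
    [1, [0, 0.385, 0], 0],
    [1, [0, 0.39, 0], 0],
    [1, [0, 0.39, 0], 0],
  ],
)

```text
time: 8.03
tool_pos: [0.4233, 0.3622, 0.0057]
tcp_rot: [-0.653, -0.271, 0.27, 0.654]
wrist_force: [0.0, 0.6, -0.4]
grip_width: 0.042
```

Call:
arm_command(
  increments=[
    [0.2, [0, 0, 0], 0],
    [-0.2, [0, 0, 0], 0],
    [-0.6, [0, 0, 0], 0],
    [-1, [0, 0, 0], 0],
    [-1, [0, 0, 0], 0],
    [-1, [0, -0.2, 0], 0],
    [-1, [0, -0.5, 0], 0],
    [-1, [0, -0.8, 0], 0],
    [-1, [0, -1, 0], 0],
    [-1, [0, -1, 0], 0],
  ],
)

```text
time: 8.87
tool_pos: [0.4253, 0.3637, 0.1616]
tcp_rot: [-0.652, -0.273, 0.267, 0.655]
wrist_force: [0.9, 0.7, -0.4]
grip_width: 0.0855
```

```bash
python3 look.py a3 100,250,300,170 100,180,200,150;python3 -c "
from st import *
plan([.42,.37,.0005])"
```

```text
side scale 1.3166666666666667
top scale 1.975
t 8.97 tcp [0.4234 0.3626 0.1569] jawyaw 44.96 w 0.0854 F [ 0.5  0.  -0.7] T [-0.05  0.05 -0.04] j [-0.96  0.51  0.21  2.07 -0.18  0.58  0.17]
t 8.97 tcp [0.4234 0.3626 0.1569] jawyaw 44.96 w 0.0854 F [ 0.5  0.  -0.7] T [-0.05  0.05 -0.04] j [-0.96  0.51  0.21  2.07 -0.18  0.58  0.17]
shift [0.0146 1.0425 0.0503]
```

View pics/a3.png

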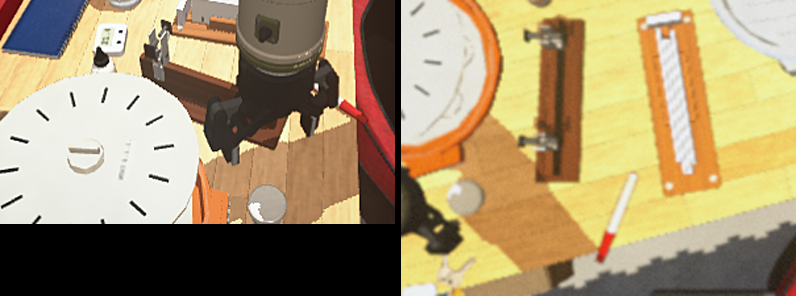

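Call:
arm_command(
  increments=[
    [0, [-0.1, -0.3, -0.1], 0],
    [1, [-0.2, -0.3, -0.2], -0.2],
    [1, [-0.4, -0.3, -0.4], -0.4],
    [1, [-0.6, -0.3, -0.6], -0.6],
    [1, [-0.74, -0.3, -0.78], -0.8],
    [1, [-0.74, -0.3, -0.78], -0.92],
    [1, [-0.74, -0.3, -0.78], -0.92],
  ],
  force=40,
)

```text
time: 9.55
tool_pos: [0.4266, 0.198, 0.199]
tcp_rot: [-0.57, -0.417, 0.419, 0.57]
wrist_force: [-0.4, 1.1, 0.5]
grip_width: 0.0006
```

```bash
python3 -c "
from st import *
plan([.4322,.041,.15],99.8)"
```

```text
t 9.55 tcp [0.4266 0.198  0.199 ] jawyaw 72.46 w 0.0006 F [-0.4  1.1  0.5] T [ 0.05 -0.01 -0.01] j [-0.63  0.35  0.09  2.2  -0.06  0.59  0.77]
shift [-0.9865  0.3279 -0.3514] turn -0.9114 (world dyaw 27.34)
```

Call:
arm_command(
  increments=[
    [1, [-0.2, 0, -0.1], 0],
    [1, [-0.45, 0, -0.2], -0.2],
    [1, [-0.7, 0.1, -0.3], -0.45],
    [1, [-0.98, 0.3, -0.35], -0.7],
    [1, [-0.98, 0.33, -0.35], -0.91],
    [1, [-0.98, 0.33, -0.35], -0.91],
    [1, [-0.98, 0.33, -0.35], -0.91],
  ],
)

```text
time: 10.13
tool_pos: [0.4327, 0.0451, 0.1493]
tcp_rot: [-0.456, -0.539, 0.54, 0.457]
wrist_force: [0.6, 0.3, 0.5]
grip_width: 0.0002
```

```bash
python3 -c "
from st import *
plan([.4322,.041,.034],99.8)"
```

```text
t 10.13 tcp [0.4327 0.0451 0.1493] jawyaw 99.56 w 0.0002 F [0.6 0.3 0.5] T [-0.02 -0.04  0.05] j [-0.21  0.4  -0.04  2.32  0.03  0.43  1.47]
shift [-0.0272  0.769   0.0059] turn -0.0081 (world dyaw 0.24)
```

Call:
arm_command(
  increments=[
    [1, [-0.027, 0.2, 0.006], 0],
    [1, [-0.027, 0.45, 0.006], 0],
    [1, [-0.027, 0.65, 0.006], 0],
    [1, [-0.027, 0.77, 0.006], 0],
    [1, [-0.027, 0.77, 0.006], 0],
    [1, [-0.027, 0.77, 0.006], 0],
  ],
)

```text
time: 10.63
tool_pos: [0.433, 0.0426, 0.0337]
tcp_rot: [-0.455, -0.54, 0.541, 0.456]
wrist_force: [0.1, 0.6, -0.3]
grip_width: -0.0002
```

```bash
python3 look.py b1 215,215,150,100 200,160,100,150
```

```text
side scale 2.6333333333333333
top scale 3.933333333333333
t 10.73 tcp [0.4336 0.0422 0.035 ] jawyaw 99.84 w 0.0002 F [ 0.  -0.6  0.7] T [ 0.02  0.02 -0.  ] j [-0.19  0.64 -0.06  2.4   0.31  0.11  1.2 ]
```

View pics/b1.png

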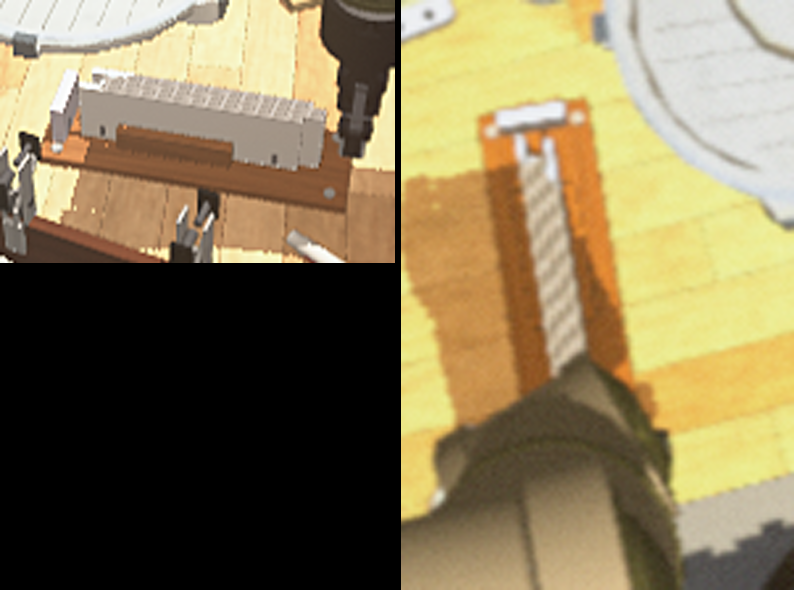

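Call:
arm_command(
  increments=[
    [1, [0, 0, -0.04], 0],
    [1, [0, 0, -0.08], 0],
    [1, [0, 0, -0.1], 0],
    [1, [0, 0, -0.12], 0],
    [1, [0, 0, -0.14], 0],
    [1, [0, 0, -0.16], 0],
    [1, [0, 0, -0.18], 0],
    [1, [0, 0, -0.2], 0],
    [1, [0, 0, -0.22], 0],
    [1, [0, 0, -0.22], 0],
  ],
)

```text
time: 11.57
tool_pos: [0.4661, 0.0463, 0.0348]
tcp_rot: [0.456, 0.541, -0.541, -0.455]
wrist_force: [0.8, 0.3, 0.2]
grip_width: -0.0
```

```bash
python3 look.py b2 215,215,150,100 200,160,100,150
```

```text
side scale 2.6333333333333333
top scale 3.933333333333333
t 11.67 tcp [0.4656 0.0462 0.0348] jawyaw 99.83 w -0.0 F [ 0.8 -0.2  0.2] T [-0.06  0.04  0.06] j [-0.16  0.65 -0.09  2.32  0.31  0.18  1.21]
```

View pics/b2.png

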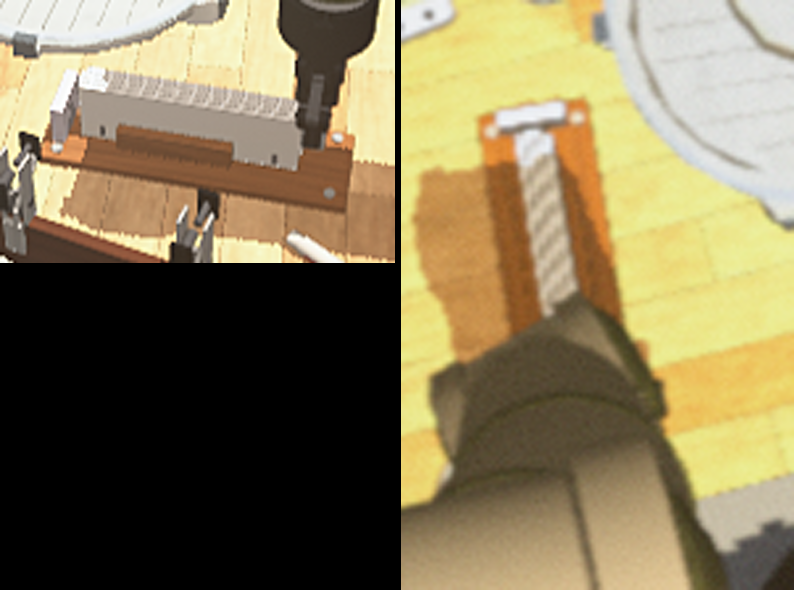

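Call:
arm_command(
  increments=[
    [1, [0, 0, -0.015], 0],
    [1, [0, 0, -0.03], 0],
    [1, [0, 0, -0.045], 0],
    [1, [0, 0, -0.05], 0],
    [1, [0, 0, -0.055], 0],
    [1, [0, 0, -0.06], 0],
    [1, [0, 0, -0.06], 0],
    [1, [0, 0, -0.06], 0],
  ],
)

```text
time: 12.33
tool_pos: [0.4743, 0.0477, 0.0348]
tcp_rot: [0.455, 0.541, -0.541, -0.455]
wrist_force: [-0.2, -0.2, -0.2]
grip_width: 0.0002
```

```bash
python3 look.py b3 215,215,150,100 200,160,100,150
```

```text
side scale 2.6333333333333333
top scale 3.933333333333333
t 12.43 tcp [0.4742 0.0477 0.0348] jawyaw 99.84 w -0.0001 F [ 0.7 -0.  -0.7] T [-0.04  0.07  0.06] j [-0.15  0.65 -0.1   2.3   0.3   0.2   1.22]
```

View pics/b3.png

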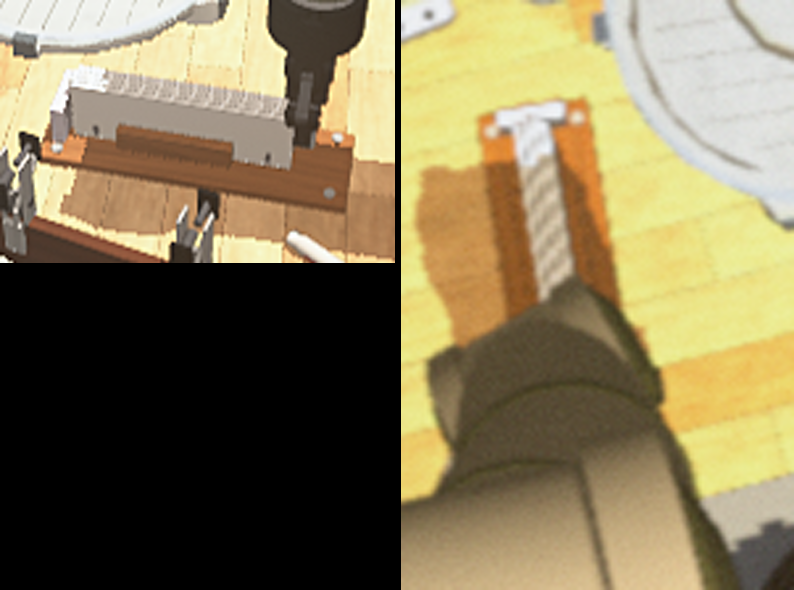

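Nearly flush; creep until the force rises.

Call:
arm_command(
  increments=[
    [1, [0, 0, -0.007], 0],
    [1, [0, 0, -0.014], 0],
    [1, [0, 0, -0.014], 0],
    [1, [0, 0, -0.014], 0],
  ],
)

```text
time: 12.77
tool_pos: [0.4748, 0.0477, 0.0347]
tcp_rot: [-0.455, -0.54, 0.542, 0.456]
wrist_force: [-5.0, -0.5, 3.0]
grip_width: 0.0003
```

Call:
arm_command(
  increments=[
    [1, [0, 0, -0.007], 0],
    [1, [0, 0, -0.01], 0],
    [1, [0, 0, -0.01], 0],
    [1, [0, 0, -0.01], 0],
  ],
)

```text
time: 13.1
tool_pos: [0.4748, 0.0476, 0.0347]
tcp_rot: [-0.454, -0.54, 0.543, 0.456]
wrist_force: [-8.8, -0.4, 7.5]
grip_width: 0.0001
```

Call:
arm_command(
  increments=[
    [1, [0, 0, 0.05], 0],
    [1, [0, 0, 0.12], 0],
    [1, [0, -0.3, 0.15], 0],
    [1, [0, -0.6, 0.15], 0],
    [1, [0.2, -1, 0.15], 0],
    [0, [0.5, -1, 0.15], 0.1],
    [-0.6, [0.8, -1, 0.15], 0.33],
    [-0.6, [1, -1, 0.15], 0.33],
    [-0.6, [1, -1, 0.15], 0.33],
  ],
)

```text
time: 13.85
tool_pos: [0.4293, 0.1983, 0.1862]
tcp_rot: [0.499, 0.503, -0.499, -0.499]
wrist_force: [-0.0, 0.2, -0.6]
grip_width: 0.0486
```

```bash
python3 look.py b4 215,215,150,100 200,160,100,150
python3 - <<'E'
from st import *
for n in('side','top'):
    p=cv2.imread(f'pics/{n}b4f.png'); u,v,w,h={'side':(230,235,110,50),'top':(225,175,40,95)}[n]
    f={'side':7,'top':6}[n]; cv2.imwrite(f'pics/{n}b4z.png',cv2.resize(p[v:v+h,u:u+w],None,fx=f,fy=f,interpolation=cv2.INTER_CUBIC))
E
```

```text
side scale 2.6333333333333333
top scale 3.933333333333333
t 13.95 tcp [0.4293 0.1956 0.1852] jawyaw 90.25 w 0.063 F [ 0.8 -0.8  0.4] T [-0.03  0.01 -0.02] j [-0.39  0.38 -0.21  2.2   0.14  0.57  0.87]
```

View pics/sideb4z.png

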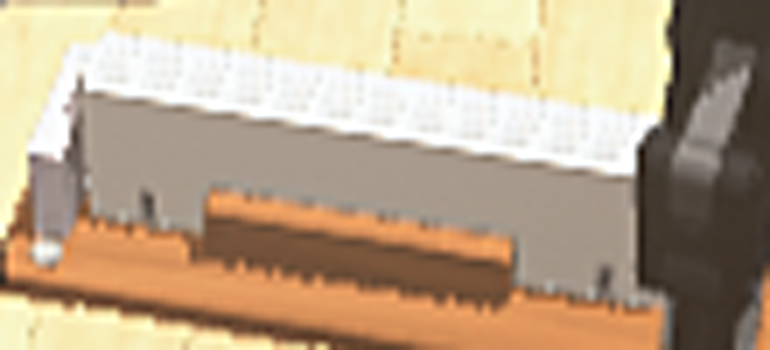

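View pics/topb4z.png

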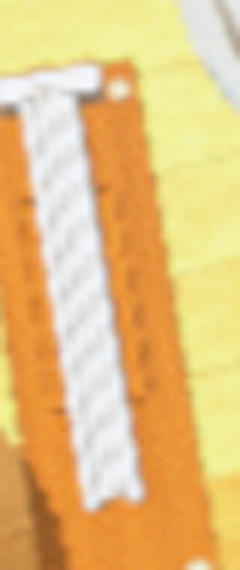

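Call:
arm_command(
  increments=[
    [-0.6, [0.25, -0.25, 0], 0],
    [-0.6, [0.5, -0.5, 0], 0],
    [-0.6, [0.75, -0.6, 0], 0],
    [-0.6, [1, -0.6, 0], 0],
    [-0.6, [1, -0.6, 0], 0],
  ],
)

```text
time: 14.37
tool_pos: [0.4305, 0.347, 0.2766]
tcp_rot: [0.499, 0.502, -0.498, -0.5]
wrist_force: [-0.2, 0.4, -0.1]
grip_width: 0.0684
```

```bash
python3 - <<'E'
from st import *
A={'side':[],'top':[]}
for i in range(8):
    for n in A: A[n].append(cap(n)[0].astype(float))
for n in A:
    p=np.mean(A[n],0)[:,:,::-1].astype(np.uint8); cv2.imwrite(f'pics/{n}b5f.png',p); u,v,w,h={'side':(230,235,120,60),'top':(225,175,40,95)}[n]
    cv2.imwrite(f'pics/{n}b5z.png',cv2.resize(p[v:v+h,u:u+w],None,fx=6,fy=6,interpolation=cv2.INTER_CUBIC))
show()
E
```

```text
t 15.17 tcp [0.43   0.3422 0.2748] jawyaw 89.94 w 0.0683 F [0.2 0.4 1. ] T [ 0.01  0.02 -0.02] j [-0.59  0.35 -0.25  1.94  0.11  0.86  0.67]
```

View pics/sideb5z.png

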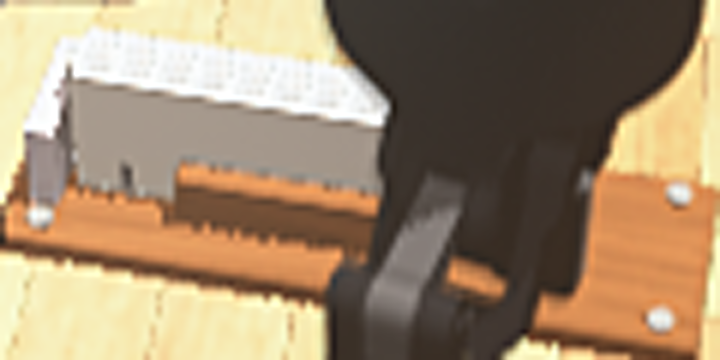

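View pics/topb5z.png

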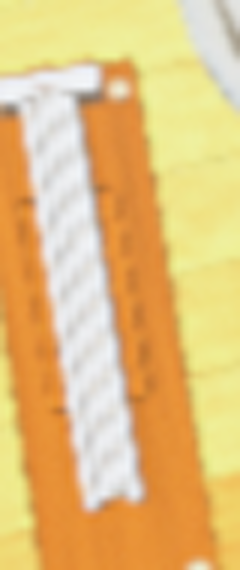

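```bash
python3 -c "
from st import *
plan([.45,.045,.16],99.8)"
```

```text
t 15.17 tcp [0.43   0.3422 0.2748] jawyaw 89.94 w 0.0683 F [0.2 0.4 1. ] T [ 0.01  0.02 -0.02] j [-0.59  0.35 -0.25  1.94  0.11  0.86  0.67]
shift [-1.9813  0.7653 -0.1352] turn -0.3288 (world dyaw 9.86)
```

Call:
arm_command(
  increments=[
    [0.76, [-0.25, 0, 0], 0],
    [0.76, [-0.5, 0, 0], 0],
    [0.76, [-0.75, 0, 0], 0],
    [0.76, [-1, 0, 0], 0],
    [0.76, [-1, 0, 0], 0],
  ],
)

```text
time: 15.58
tool_pos: [0.4294, 0.185, 0.2746]
tcp_rot: [0.503, 0.497, -0.499, -0.501]
wrist_force: [-0.6, -0.8, -0.2]
grip_width: 0.0103
```

Call:
arm_command(
  increments=[
    [0.76, [-0.25, 0.1, -0.13], -0.1],
    [0.76, [-0.5, 0.3, -0.13], -0.2],
    [0.76, [-0.75, 0.5, -0.13], -0.33],
    [0.76, [-0.98, 0.75, -0.13], -0.33],
    [0.76, [-0.98, 0.75, -0.13], -0.33],
    [0.76, [-0.98, 0.75, -0.13], -0.33],
  ],
)

```text
time: 16.08
tool_pos: [0.4472, 0.0412, 0.1593]
tcp_rot: [-0.456, -0.538, 0.542, 0.458]
wrist_force: [-1.1, 0.9, -0.4]
grip_width: 0.01
```

```bash
python3 -c "
from st import *
plan([.45,.045,.036],99.8)"
```

```text
t 16.08 tcp [0.4472 0.0412 0.1593] jawyaw 99.56 w 0.01 F [-1.1  0.9 -0.4] T [-0.01 -0.01 -0.  ] j [-0.08  0.4  -0.18  2.27  0.15  0.49  1.35]
shift [ 0.0229  0.8221 -0.0274] turn -0.0079 (world dyaw 0.24)
```

Call:
arm_command(
  increments=[
    [0.76, [0.023, 0.25, 0], 0],
    [0.76, [0.023, 0.5, 0], 0],
    [0.76, [0.023, 0.7, 0], 0],
    [0.76, [0.023, 0.82, 0], 0],
    [0.76, [0.023, 0.82, 0], 0],
    [0.76, [0.023, 0.82, -0.04], 0],
    [0.76, [0.023, 0.82, -0.08], 0],
    [0.76, [0.023, 0.82, -0.11], 0],
    [0.76, [0.023, 0.82, -0.13], 0],
    [0.76, [0.023, 0.82, -0.14], 0],
    [0.76, [0.023, 0.82, -0.14], 0],
  ],
)

```text
time: 17.0
tool_pos: [0.4702, 0.0522, 0.0401]
tcp_rot: [0.456, 0.541, -0.54, -0.455]
wrist_force: [-0.0, 0.1, 0.6]
grip_width: 0.0105
```

```bash
python3 look.py b6 215,215,150,100 200,160,100,150
```

```text
side scale 2.6333333333333333
top scale 3.933333333333333
t 17.1 tcp [0.4694 0.0521 0.0397] jawyaw 99.82 w 0.0103 F [-0.2 -0.1  0. ] T [ 0.05 -0.02 -0.01] j [-0.18  0.64 -0.08  2.31  0.25  0.19  1.26]
```

View pics/b6.png

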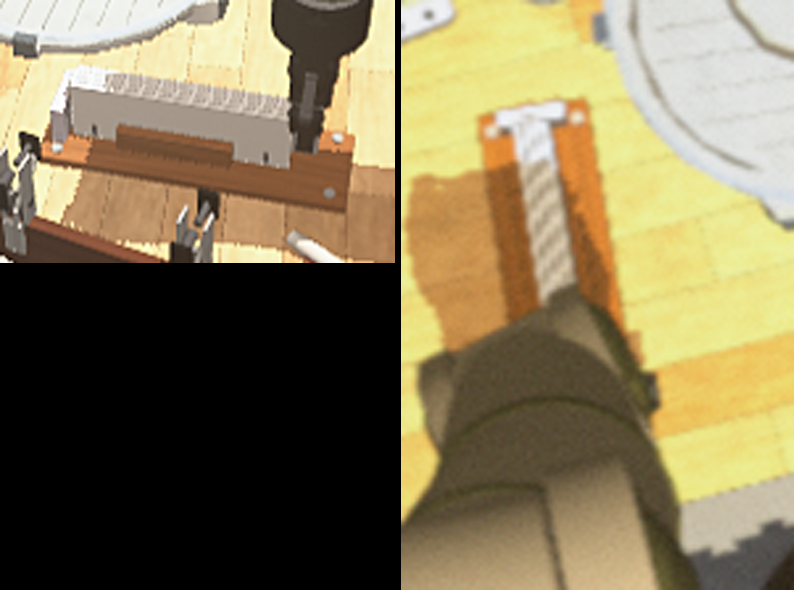

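Call:
arm_command(
  increments=[
    [0.76, [-0.024, 0, 0], 0],
    [0.76, [-0.024, 0, -0.01], 0],
    [0.76, [-0.024, 0, -0.02], 0],
    [0.76, [-0.024, 0, -0.027], 0],
    [0.76, [-0.024, 0, -0.034], 0],
    [0.76, [-0.024, 0, -0.034], 0],
    [0.76, [-0.024, 0, -0.034], 0],
  ],
)

```text
time: 17.68
tool_pos: [0.4745, 0.0494, 0.0392]
tcp_rot: [-0.455, -0.541, 0.541, 0.455]
wrist_force: [-2.4, -0.5, 0.1]
grip_width: 0.0103
```

Call:
arm_command(
  increments=[
    [0.76, [0, 0, -0.007], 0],
    [0.76, [0, 0, -0.01], 0],
    [0.76, [0, 0, -0.01], 0],
    [0.76, [0, 0, -0.01], 0],
  ],
)

```text
time: 18.02
tool_pos: [0.4745, 0.0494, 0.0392]
tcp_rot: [-0.455, -0.54, 0.542, 0.456]
wrist_force: [-6.0, -1.5, 3.2]
grip_width: 0.0104
```

Call:
arm_command(
  increments=[
    [0.76, [0, 0, 0.05], 0],
    [0.76, [0, -0.1, 0.1], 0],
    [0.7, [0, -0.4, 0.12], 0],
    [0.2, [0, -0.7, 0.12], 0],
    [0, [0.25, -1, 0.12], 0.1],
    [0, [0.5, -1, 0.12], 0.34],
    [-0.6, [0.75, -1, 0.12], 0.34],
    [-0.6, [1, -1, 0.12], 0.34],
    [-0.6, [1, -1, 0.12], 0.34],
  ],
)

```text
time: 18.77
tool_pos: [0.4324, 0.2029, 0.1905]
tcp_rot: [0.499, 0.503, -0.498, -0.5]
wrist_force: [0.6, 0.4, 0.5]
grip_width: 0.0684
```

```bash
python3 - <<'E'
from st import *
show()
for n in('side','top'):
    W=cloud(n,np.load(n+'0.npy')); img=cv2.imread(f'pics/{n}0.png')
    for nm,(a,b) in {'A':(.47,.53),'B':(.61,.67)}.items():
        m=(W[...,0]>a)&(W[...,0]<b)&(W[...,1]>.19)&(W[...,1]<.285)&(W[...,2]>.08)
        P=W[m];V=img[m].mean(1)
        print(n,nm)
        for z in np.arange(.08,.145,.006):
            q=(P[:,2]>z)&(P[:,2]<=z+.006)
            if q.sum()>2: print('  z',round(z,3),q.sum(),'x',np.round([P[q,0].min(),P[q,0].max()],3),'y',np.round([P[q,1].min(),P[q,1].max()],3),'dark y',np.round(np.sort(P[q&(V<60),1])[[0,-1]],3) if (q&(V<60)).sum() else '')
p=cv2.imread('pics/side0.png'); u,v,w,h=200,255,115,85
cv2.imwrite('pics/tw.png',cv2.resize(p[v:v+h,u:u+w],None,fx=6.9,fy=6.9,interpolation=cv2.INTER_CUBIC))
E
```

```text
t 18.77 tcp [0.4324 0.2029 0.1905] jawyaw 90.14 w 0.0684 F [0.6 0.4 0.5] T [ 0.06 -0.    0.  ] j [-0.43  0.37 -0.17  2.19  0.11  0.58  0.9 ]
side A
  z 0.08 19 x [0.488 0.508] y [0.231 0.249] dark y [0.242 0.244]
  z 0.086 18 x [0.487 0.501] y [0.233 0.249] dark y [0.242 0.242]
  z 0.092 32 x [0.486 0.502] y [0.229 0.249] dark y [0.24 0.24]
  z 0.098 21 x [0.487 0.501] y [0.227 0.246] dark y 
  z 0.104 10 x [0.487 0.499] y [0.232 0.263] dark y 
  z 0.11 24 x [0.488 0.51 ] y [0.213 0.265] dark y [0.263 0.265]
  z 0.116 47 x [0.488 0.508] y [0.213 0.265] dark y [0.213 0.265]
  z 0.122 67 x [0.487 0.509] y [0.213 0.266] dark y [0.213 0.266]
  z 0.128 99 x [0.487 0.509] y [0.212 0.265] dark y [0.212 0.265]
  z 0.134 70 x [0.487 0.509] y [0.21  0.265] dark y [0.21  0.265]
side B
  z 0.08 28 x [0.628 0.65 ] y [0.229 0.248] dark y [0.241 0.242]
  z 0.086 23 x [0.627 0.647] y [0.229 0.248] dark y [0.24  0.242]
  z 0.092 34 x [0.626 0.647] y [0.229 0.249] dark y [0.233 0.239]
  z 0.098 24 x [0.627 0.647] y [0.23  0.244] dark y [0.237 0.237]
  z 0.104 18 x [0.627 0.641] y [0.215 0.244] dark y 
[... 825 characters left out ...]
 dark y [0.209 0.209]
  z 0.14 5 x [0.49  0.506] y [0.211 0.239] dark y [0.211 0.211]
top B
  z 0.08 3 x [0.63  0.653] y [0.222 0.231] dark y 
  z 0.086 6 x [0.63  0.649] y [0.223 0.24 ] dark y 
  z 0.092 9 x [0.629 0.643] y [0.225 0.24 ] dark y 
  z 0.098 15 x [0.63 0.65] y [0.226 0.242] dark y 
  z 0.104 13 x [0.63  0.649] y [0.222 0.242] dark y 
  z 0.11 7 x [0.634 0.65 ] y [0.207 0.258] dark y 
  z 0.116 14 x [0.63 0.65] y [0.206 0.259] dark y 
  z 0.122 20 x [0.629 0.651] y [0.207 0.258] dark y [0.208 0.208]
  z 0.128 38 x [0.634 0.65 ] y [0.206 0.259] dark y [0.207 0.207]
  z 0.134 35 x [0.63  0.652] y [0.207 0.261] dark y [0.208 0.211]
  z 0.14 8 x [0.63  0.651] y [0.226 0.26 ] dark y
```

View pics/tw.png

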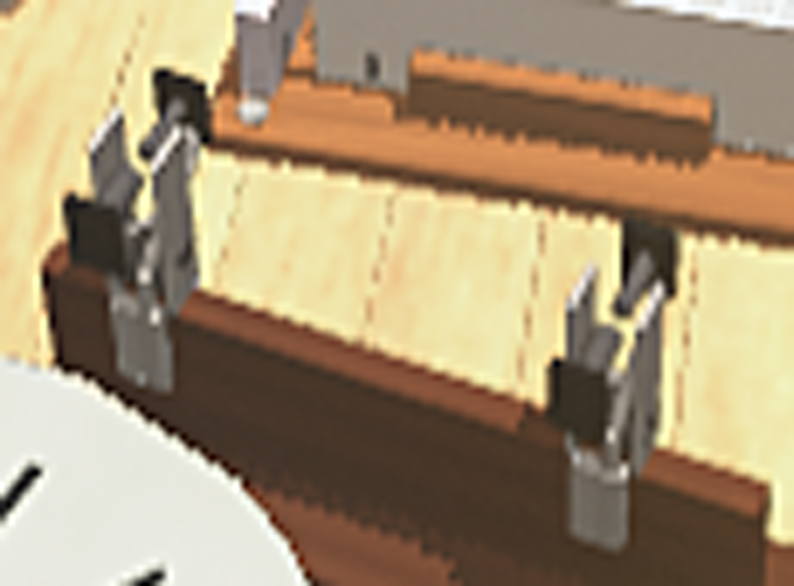

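```bash
python3 -c "
from st import *
plan([.499,.2365,.19],89.6)"
```

```text
t 18.77 tcp [0.4324 0.2029 0.1905] jawyaw 90.14 w 0.0684 F [0.6 0.4 0.5] T [ 0.06 -0.    0.  ] j [-0.43  0.37 -0.17  2.19  0.11  0.58  0.9 ]
shift [ 0.2228  0.0065 -0.4443] turn 0.0180 (world dyaw -0.54)
```

Call:
arm_command(
  increments=[
    [-0.85, [0.11, 0, -0.22], 0.01],
    [-0.85, [0.22, 0, -0.44], 0.018],
    [-0.85, [0.22, 0, -0.44], 0.018],
    [-0.85, [0.22, 0, -0.44], 0.018],
    [-0.85, [0.22, 0, -0.44], 0.018],
  ],
)

```text
time: 19.18
tool_pos: [0.4988, 0.2267, 0.1888]
tcp_rot: [-0.504, -0.496, 0.496, 0.504]
wrist_force: [0.6, -0.2, 0.1]
grip_width: 0.0786
```

```bash
python3 look.py c1 190,220,150,130 140,160,150,150; python3 -c "
from st import *
plan([.499,.2365,.104],89.6)"
```

```text
side scale 2.6333333333333333
top scale 2.6333333333333333
t 19.28 tcp [0.4984 0.2264 0.1891] jawyaw 89.09 w 0.0789 F [-0.2  0.2 -0.4] T [-0.02  0.   -0.01] j [-0.42  0.45 -0.16  2.04  0.11  0.66  0.91]
t 19.28 tcp [0.4984 0.2264 0.1891] jawyaw 89.09 w 0.0789 F [-0.2  0.2 -0.4] T [-0.02  0.   -0.01] j [-0.42  0.45 -0.16  2.04  0.11  0.66  0.91]
shift [ 0.0677  0.5673 -0.0033] turn -0.0169 (world dyaw 0.51)
```

View pics/c1.png

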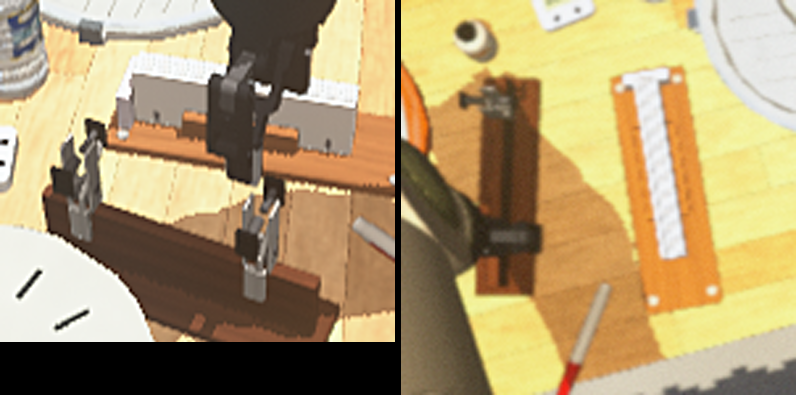

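Call:
arm_command(
  increments=[
    [-0.85, [0.068, 0, 0], -0.017],
    [-0.85, [0.068, 0, 0], -0.017],
    [-0.85, [0.068, 0.15, 0], -0.017],
    [-0.85, [0.068, 0.3, 0], -0.017],
    [-0.85, [0.068, 0.45, 0], -0.017],
    [-0.85, [0.068, 0.567, 0], -0.017],
    [-0.85, [0.068, 0.567, 0], -0.017],
    [-0.85, [0.068, 0.567, 0], -0.017],
  ],
)

```text
time: 19.95
tool_pos: [0.4988, 0.2374, 0.1039]
tcp_rot: [-0.501, -0.498, 0.499, 0.502]
wrist_force: [0.1, 0.2, 0.5]
grip_width: 0.0792
```

```bash
python3 look.py c2 190,220,150,130 140,160,150,150; python3 -c "
from st import *
plan([.499,.2365,.104],89.6)
for n in('side','top'):
    print(n,[np.round(proj(n,[.499,y,z])) for y in(.2095,.2635) for z in(.111,.137)])"
```

```text
side scale 2.6333333333333333
top scale 2.6333333333333333
t 20.05 tcp [0.4998 0.2377 0.1052] jawyaw 89.62 w 0.0793 F [-0.2 -0.2 -0.6] T [-0.02  0.03  0.01] j [-0.46  0.58 -0.13  2.1   0.15  0.48  0.87]
t 20.05 tcp [0.4998 0.2377 0.1052] jawyaw 89.62 w 0.0793 F [-0.2 -0.2 -0.6] T [-0.02  0.03  0.01] j [-0.46  0.58 -0.13  2.1   0.15  0.48  0.87]
shift [-0.0081  0.0082  0.0053] turn 0.0008 (world dyaw -0.02)
side [array([294., 296.]), array([294., 287.]), array([283., 318.]), array([283., 309.])]
top [array([182., 252.]), array([180., 252.]), array([161., 252.]), array([159., 252.])]
```

View pics/c2.png

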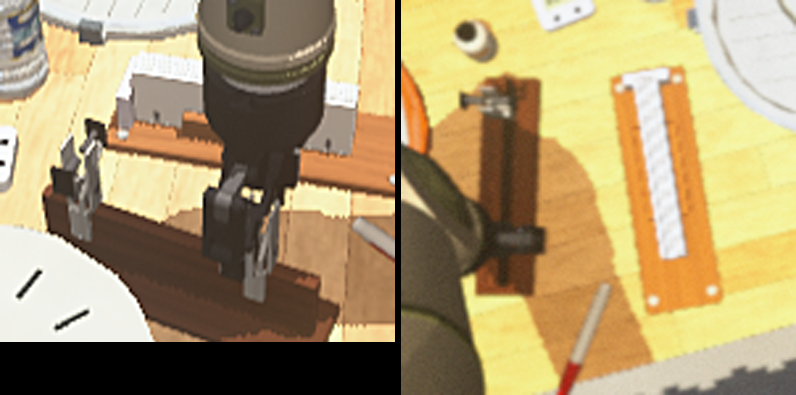

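Call:
arm_command(
  increments=[
    [-0.5, [0, 0, 0], 0],
    [-0.3, [0, 0, 0], 0],
    [-0.1, [0, 0, 0], 0],
    [0.1, [0, 0, 0], 0],
    [0.3, [0, 0, 0], 0],
    [0.6, [0, 0, 0], 0],
    [1, [0, 0, 0], 0],
    [1, [0, 0, 0], 0],
    [1, [0, 0, 0], 0],
    [1, [0, 0, 0], 0],
  ],
  force=28,
)

```text
time: 20.88
tool_pos: [0.5009, 0.2374, 0.1071]
tcp_rot: [0.503, 0.499, -0.497, -0.501]
wrist_force: [-2.8, -3.6, 25.2]
grip_width: 0.0253
```

```bash
python3 look.py c3 190,220,150,130 140,160,150,150
```

```text
side scale 2.6333333333333333
top scale 2.6333333333333333
t 20.98 tcp [0.5009 0.2374 0.107 ] jawyaw 89.57 w 0.0251 F [-2.3 -3.2 24.6] T [-0.88  0.57 -0.04] j [-0.46  0.57 -0.13  2.09  0.15  0.48  0.86]
```

View pics/c3.png

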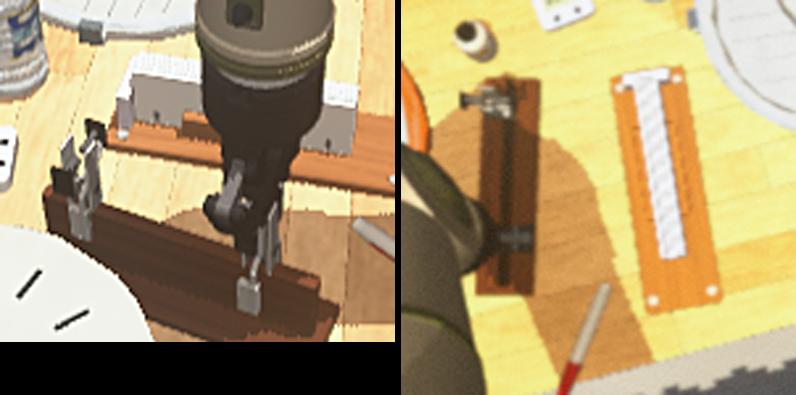

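Call:
arm_command(
  increments=[
    [1, [0, -0.02, 0], 0],
    [1, [0, -0.04, 0], 0],
    [1, [0, -0.06, 0], 0],
    [1, [0, -0.08, 0], 0],
    [1, [0, -0.12, 0], 0],
    [1, [0, -0.2, 0], 0],
    [1, [0, -0.3, 0], 0],
    [1, [0, -0.4, 0], 0],
    [1, [0, -0.4, 0], 0],
  ],
)

```text
time: 21.73
tool_pos: [0.5005, 0.2379, 0.1668]
tcp_rot: [0.502, 0.499, -0.497, -0.501]
wrist_force: [-0.2, 0.4, -1.3]
grip_width: 0.0237
```

```bash
python3 look.py c4 190,200,150,130 140,160,150,150
```

```text
side scale 2.6333333333333333
top scale 2.6333333333333333
t 21.83 tcp [0.4996 0.2374 0.1647] jawyaw 89.6 w 0.0237 F [ 0.7 -0.6 -0.1] T [-0.04  0.01  0.01] j [-0.44  0.49 -0.15  2.05  0.12  0.61  0.89]
```

View pics/c4.png

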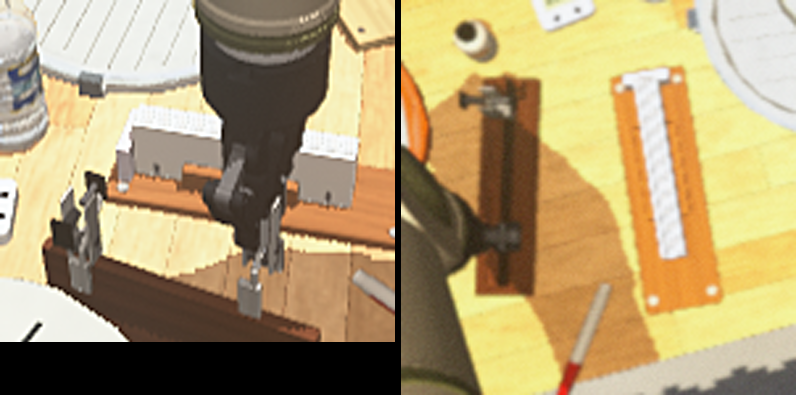

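```bash
python3 - <<'E'
import cv2
p=cv2.imread('pics/sidec4f.png'); u,v,w,h=255,240,70,90
cv2.imwrite('pics/c4z.png',cv2.resize(p[v:v+h,u:u+w],None,fx=6.5,fy=6.5,interpolation=cv2.INTER_CUBIC))
E
python3 - <<'E'
from st import *
W=cloud('side',np.load('sidec4.npy'))
P=W.reshape(-1,3); m=(abs(P[:,0]-.5)<.035)&(abs(P[:,1]-.237)<.06)&(P[:,2]>.085)&(P[:,2]<.2); P=P[m]
for z in np.arange(.085,.17,.006):
    q=(P[:,2]>z)&(P[:,2]<=z+.006)
    if q.sum()>2: print(round(z,3),q.sum(),'x',np.round([P[q,0].min(),P[q,0].max()],3),'y',np.round([P[q,1].min(),P[q,1].max()],3))
E
```

```text
0.103 25 x [0.49  0.507] y [0.215 0.262]
0.109 29 x [0.49  0.506] y [0.216 0.263]
0.115 21 x [0.49  0.506] y [0.215 0.263]
0.121 27 x [0.49  0.506] y [0.217 0.263]
0.127 28 x [0.488 0.506] y [0.216 0.263]
0.133 40 x [0.488 0.508] y [0.215 0.263]
0.139 30 x [0.487 0.508] y [0.236 0.262]
0.145 30 x [0.487 0.509] y [0.236 0.262]
0.151 33 x [0.486 0.498] y [0.231 0.261]
0.157 14 x [0.487 0.495] y [0.231 0.253]
0.163 14 x [0.488 0.507] y [0.232 0.257]
0.169 22 x [0.487 0.493] y [0.221 0.258]
```

View pics/c4z.png

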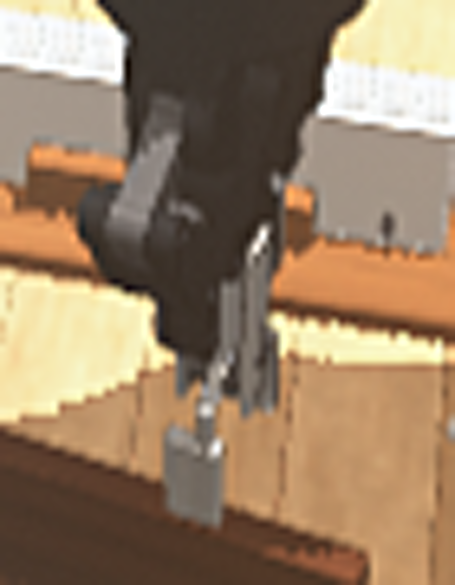

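```bash
cat > strips.py <<'E'
from st import *
def lat(n,tag,zt=.072,z0=.062,z1=.085):
    W=cloud(n,np.load(f'{n}{tag}.npy')).reshape(-1,3)
    o=np.array([.580,.0665]);a=np.radians(9.8);ax=np.array([np.cos(a),np.sin(a)]);ay=np.array([-ax[1],ax[0]])
    P=W[(W[:,2]>z0)&(W[:,2]<z1)]; L=(P[:,:2]-o)@ax; Y=(P[:,:2]-o)@ay
    m=(abs(L)<.11)&(abs(Y)<.03)
    L,Y=L[m],Y[m]
    print(n,tag,'n',m.sum(),'L',np.round([L.min(),L.max()],4))
    for l0 in np.arange(-.1,.1,.04):
        q=(L>l0)&(L<l0+.04)
        if q.sum()>5: print('   L',round(l0,2),'Y',np.round([Y[q].min(),Y[q].max(),Y[q].mean()],4))
if __name__=='__main__':
    for n,t in [x.split(':') for x in sys.argv[1:]]: lat(n,t)
E
python3 strips.py top:0 side:0 top:c1 top:c4 side:b2 side:b6
```

```text
top 0 n 619 L [-0.1097  0.0835]
   L -0.1 Y [-0.0118  0.0133  0.0006]
   L -0.06 Y [-0.0118  0.0134  0.0008]
   L -0.02 Y [-0.0118  0.0132  0.0007]
   L 0.02 Y [-0.012   0.0131  0.0005]
   L 0.06 Y [-0.012   0.0131  0.0019]
side 0 n 922 L [-0.1099  0.0824]
   L -0.1 Y [-0.0119  0.0167  0.0045]
   L -0.06 Y [-0.0125  0.0163  0.0044]
   L -0.02 Y [-0.013   0.0163  0.0041]
   L 0.02 Y [-0.0114  0.0167  0.0046]
   L 0.06 Y [-0.0125  0.015   0.0046]
top c1 n 630 L [-0.0947  0.0946]
   L -0.1 Y [-0.0115  0.0138  0.001 ]
   L -0.06 Y [-0.0114  0.0136  0.0011]
   L -0.02 Y [-0.0112  0.0135  0.0011]
   L 0.02 Y [-0.0116  0.0136  0.0008]
   L 0.06 Y [-0.0113  0.0134  0.0009]
top c4 n 630 L [-0.0948  0.0951]
   L -0.1 Y [-0.0115  0.0135  0.001 ]
   L -0.06 Y [-0.0114  0.0139  0.0009]
   L -0.02 Y [-0.0114  0.0136  0.001 ]
   L 0.02 Y [-0.0112  0.0134  0.0011]
   L 0.06 Y [-0.0112  0.0131  0.0009]
side b2 n 918 L [-0.1024  0.084 ]
   L -0.1 Y [-0.014   0.0157  0.0045]
   L -0.06 Y [-0.0123  0.0174  0.0043]
   L -0.02 Y [-0.0129  0.0157  0.0043]
   L 0.02 Y [-0.0125  0.016   0.0047]
   L 0.06 Y [-0.0126  0.0158  0.0041]
side b6 n 929 L [-0.11    0.0927]
   L -0.1 Y [-0.0134  0.0157  0.0042]
   L -0.06 Y [-0.0119  0.017   0.0045]
   L -0.02 Y [-0.0138  0.0172  0.0041]
   L 0.02 Y [-0.0135  0.0149  0.0042]
   L 0.06 Y [-0.0137  0.016   0.0046]
```

```bash
python3 -c "
from st import *
plan([.5029,.0542,.175],99.8)"
```

```text
t 21.83 tcp [0.4996 0.2374 0.1647] jawyaw 89.6 w 0.0237 F [ 0.7 -0.6 -0.1] T [-0.04  0.01  0.01] j [-0.44  0.49 -0.15  2.05  0.12  0.61  0.89]
shift [-1.2211 -0.0695 -0.0304] turn -0.3399 (world dyaw 10.20)
```

Call:
arm_command(
  increments=[
    [1, [0, -0.05, 0], 0],
    [1, [-0.15, -0.07, 0], 0],
    [1, [-0.3, -0.07, 0], 0],
    [1, [-0.45, -0.07, 0], -0.1],
    [1, [-0.6, -0.07, 0], -0.2],
    [1, [-0.75, -0.07, -0.02], -0.34],
    [1, [-0.9, -0.07, -0.03], -0.34],
    [1, [-1, -0.07, -0.03], -0.34],
    [1, [-1, -0.07, -0.03], -0.34],
  ],
)

```text
time: 22.58
tool_pos: [0.5024, 0.0834, 0.1742]
tcp_rot: [-0.457, -0.539, 0.541, 0.457]
wrist_force: [-0.4, -0.6, -0.7]
grip_width: 0.0237
```

```bash
python3 -c "
from st import *
plan([.5029,.0542,.16],99.8)"
```

```text
t 22.58 tcp [0.5024 0.0834 0.1742] jawyaw 99.55 w 0.0237 F [-0.4 -0.6 -0.7] T [-0.02  0.03 -0.01] j [-0.12  0.43 -0.21  2.13  0.16  0.59  1.29]
shift [-0.1921  0.0954  0.0285] turn -0.0083 (world dyaw 0.25)
```

Call:
arm_command(
  increments=[
    [1, [-0.1, 0.04, 0.015], 0],
    [1, [-0.19, 0.08, 0.028], 0],
    [1, [-0.19, 0.09, 0.028], 0],
    [1, [-0.19, 0.09, 0.028], 0],
    [1, [-0.19, 0.09, 0.028], 0],
    [1, [-0.19, 0.09, 0.028], 0],
  ],
)

```text
time: 23.08
tool_pos: [0.5037, 0.0595, 0.1613]
tcp_rot: [0.455, 0.541, -0.541, -0.455]
wrist_force: [1.0, -0.4, -1.1]
grip_width: 0.0236
```

```bash
python3 look.py d1 215,200,150,110 200,160,100,150; python3 -c "
from st import *
plan([.5029,.0542,.104],99.8)"; python3 strips.py top:d1 side:d1
```

```text
side scale 2.6333333333333333
top scale 3.933333333333333
t 23.18 tcp [0.5037 0.0593 0.1614] jawyaw 99.88 w 0.0237 F [-0.1  0.  -0.7] T [-0.02  0.07 -0.02] j [-0.08  0.45 -0.21  2.15  0.17  0.56  1.33]
t 23.18 tcp [0.5037 0.0593 0.1614] jawyaw 99.88 w 0.0237 F [-0.1  0.  -0.7] T [-0.02  0.07 -0.02] j [-0.08  0.45 -0.21  2.15  0.17  0.56  1.33]
shift [-0.0328  0.3828  0.0114] turn 0.0025 (world dyaw -0.08)
top d1 n 172 L [0.0398 0.0948]
   L 0.02 Y [-0.0111  0.0136  0.0013]
   L 0.06 Y [-0.0113  0.0132  0.0011]
side d1 n 886 L [-0.0966  0.0937]
   L -0.1 Y [-0.011   0.0159  0.0071]
   L -0.06 Y [-0.0129  0.0161  0.005 ]
   L -0.02 Y [-0.0125  0.0166  0.0046]
   L 0.02 Y [-0.0127  0.0172  0.0047]
   L 0.06 Y [-0.0106  0.0162  0.0048]
```

View pics/d1.png

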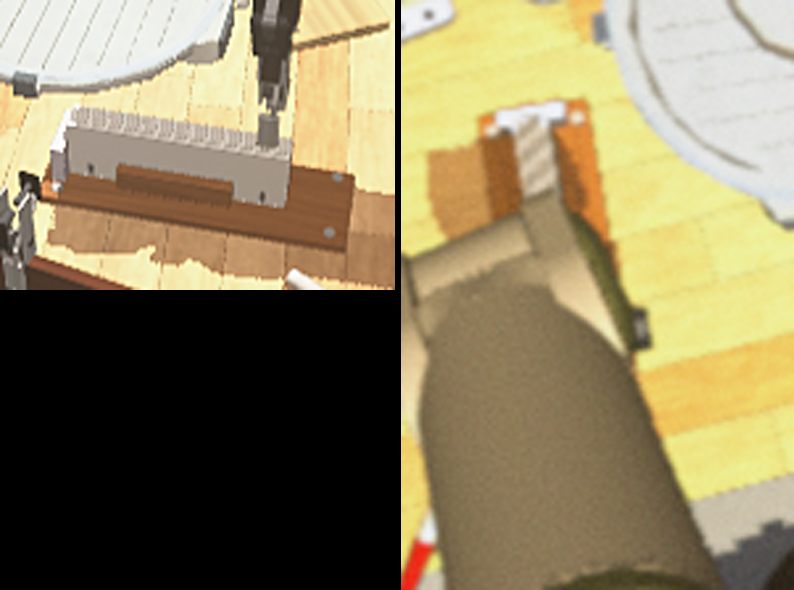

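```bash
cat > tip.py <<'E'
from st import *
def tip(tag,z0,z1,n='side'):
    W=cloud(n,np.load(f'{n}{tag}.npy')).reshape(-1,3)
    o=np.array([.580,.0665]);a=np.radians(9.8);ax=np.array([np.cos(a),np.sin(a)]);ay=np.array([-ax[1],ax[0]])
    s,p,R=T(); print('tcp L,Y',np.round([(p[:2]-o)@ax,(p[:2]-o)@ay],4),'z',round(p[2],4))
    P=W[(W[:,2]>z0)&(W[:,2]<z1)]; L=(P[:,:2]-o)@ax; Y=(P[:,:2]-o)@ay
    m=(abs(L)<.13)&(abs(Y)<.04); P,L,Y=P[m],L[m],Y[m]
    for z in np.arange(z0,z1,.006):
        q=(P[:,2]>z)&(P[:,2]<z+.006)
        if q.sum()>2: print(round(z,3),q.sum(),'L',np.round([L[q].min(),L[q].max()],4),'Y',np.round([Y[q].min(),Y[q].max()],4))
tip(sys.argv[1],float(sys.argv[2]),float(sys.argv[3]))
E
python3 tip.py d1 .084 .15
```

```text
tcp L,Y [-0.0764  0.0059] z 0.1614
0.096 19 L [-0.0867 -0.072 ] Y [-0.0134  0.0307]
0.102 21 L [-0.0867 -0.0718] Y [-0.0139  0.0315]
0.108 20 L [-0.0862 -0.0715] Y [-0.0127  0.0316]
0.114 15 L [-0.0839 -0.0711] Y [0.0283 0.0324]
0.12 17 L [-0.0858 -0.071 ] Y [0.0284 0.0321]
0.126 28 L [-0.0892 -0.0679] Y [0.0002 0.0323]
0.132 20 L [-0.0891 -0.0678] Y [0.002  0.0304]
0.138 36 L [-0.0884 -0.0675] Y [0.0021 0.0305]
0.144 24 L [-0.0894 -0.0672] Y [0.0106 0.0332]
```

Call:
arm_command(
  increments=[
    [1, [-0.03, 0, 0], 0],
    [1, [-0.03, 0, 0], 0],
    [1, [-0.03, 0.05, 0], 0],
    [1, [-0.03, 0.1, 0], 0],
    [1, [-0.03, 0.15, 0], 0],
    [1, [-0.03, 0.2, 0], 0],
    [1, [-0.03, 0.2, 0], 0],
  ],
)

```text
time: 23.77
tool_pos: [0.5035, 0.054, 0.1294]
tcp_rot: [-0.455, -0.54, 0.542, 0.456]
wrist_force: [-0.9, -0.9, -1.2]
grip_width: 0.0235
```

```bash
python3 look.py d2 215,200,150,110 200,160,100,150; python3 tip.py d2 .056 .12
```

```text
side scale 2.6333333333333333
top scale 3.933333333333333
t 23.87 tcp [0.504  0.0541 0.1306] jawyaw 99.83 w 0.0237 F [-0.1 -0.6 -1.1] T [ 0.03 -0.01  0.02] j [-0.08  0.5  -0.19  2.18  0.2   0.48  1.32]
tcp L,Y [-0.077   0.0007] z 0.1306
0.056 149 L [-0.0965  0.0924] Y [0.0023 0.0167]
0.062 168 L [-0.0957  0.0927] Y [-0.0197  0.0251]
0.068 700 L [-0.0966  0.093 ] Y [-0.0185  0.0262]
0.074 37 L [-0.0877  0.0503] Y [-0.0174  0.0259]
0.08 16 L [-0.0874 -0.0721] Y [0.0226 0.0261]
0.086 15 L [-0.087 -0.072] Y [0.0231 0.0262]
0.092 24 L [-0.0903 -0.0689] Y [0.0057 0.0259]
0.098 21 L [-0.0904 -0.069 ] Y [-0.0054  0.0259]
0.104 32 L [-0.0899 -0.0683] Y [-0.0027  0.0268]
0.11 21 L [-0.0909 -0.0675] Y [0.002  0.0265]
0.116 13 L [-0.0907 -0.0703] Y [0.0029 0.0215]
```

View pics/d2.png

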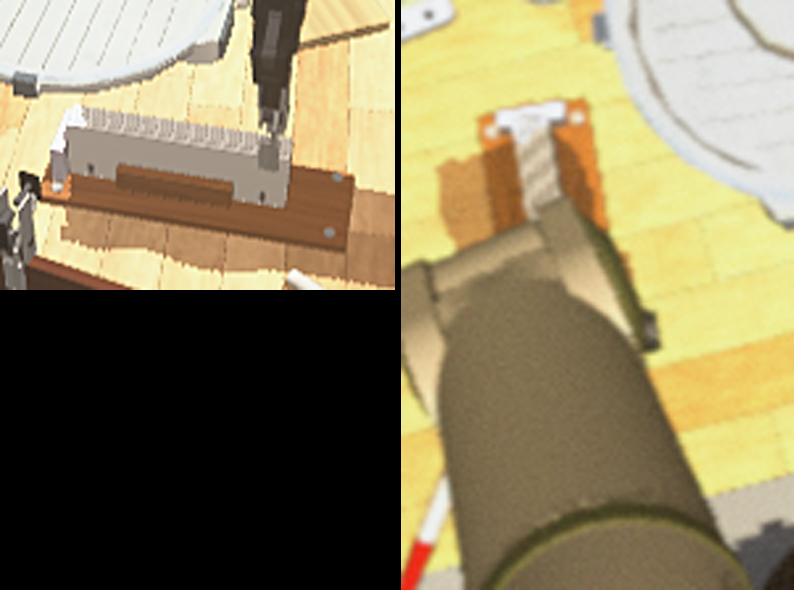

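Call:
arm_command(
  increments=[
    [1, [0, 0.05, 0], 0],
    [1, [0, 0.1, 0], 0],
    [1, [0, 0.14, 0], 0],
    [1, [0, 0.165, 0], 0],
    [1, [0, 0.165, 0], 0],
    [1, [0, 0.165, 0], 0],
  ],
)

```text
time: 24.37
tool_pos: [0.5042, 0.054, 0.1061]
tcp_rot: [-0.455, -0.541, 0.541, 0.455]
wrist_force: [-0.0, 0.2, -0.2]
grip_width: 0.024
```

```bash
python3 look.py d3 215,200,150,110 200,160,100,150; python3 tip.py d3 .026 .06
```

```text
side scale 2.6333333333333333
top scale 3.933333333333333
t 24.47 tcp [0.5044 0.0541 0.1063] jawyaw 99.81 w 0.0239 F [0.4 0.4 0.1] T [-0.   -0.05  0.04] j [-0.1   0.54 -0.17  2.19  0.22  0.42  1.3 ]
tcp L,Y [-0.0767  0.0006] z 0.1063
0.026 178 L [-0.0967  0.1055] Y [0.0024 0.0274]
0.032 293 L [-0.0967  0.1051] Y [-0.0098  0.0267]
0.038 161 L [-0.095   0.1045] Y [0.0094 0.028 ]
0.044 173 L [-0.0966  0.1051] Y [-0.0181  0.0274]
0.05 224 L [-0.0966  0.1048] Y [-0.0204  0.0283]
0.056 104 L [-0.0961  0.0937] Y [0.0109 0.0262]
```

View pics/d3.png

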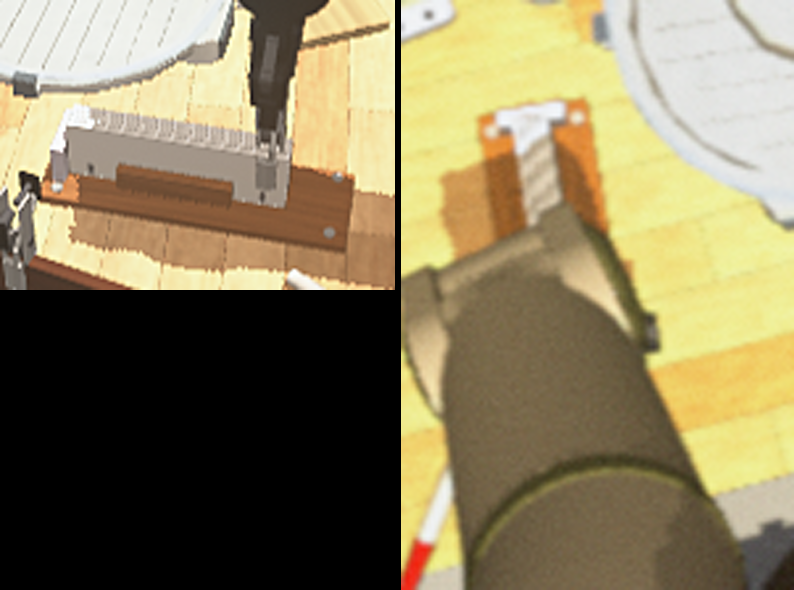

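Call:
arm_command(
  increments=[
    [0.35, [0, 0, 0], 0],
    [0.2, [0, 0, 0], 0],
    [0, [0, 0, 0], 0],
    [-0.2, [0, 0, 0], 0],
    [-0.4, [0, 0, 0], 0],
    [-0.6, [0, 0, 0], 0],
    [-0.6, [0, 0, 0], 0],
    [-0.6, [0, 0, 0], 0],
  ],
)

```text
time: 25.13
tool_pos: [0.5044, 0.054, 0.1065]
tcp_rot: [0.455, 0.541, -0.541, -0.455]
wrist_force: [-0.5, 0.5, -0.8]
grip_width: 0.0681
```

```bash
python3 look.py d4 215,200,150,110 200,160,100,150; python3 tip.py d4 .026 .15
```

```text
side scale 2.6333333333333333
top scale 3.933333333333333
t 25.23 tcp [0.5044 0.0541 0.1065] jawyaw 99.81 w 0.0686 F [-0.1  0.3 -0.1] T [ 0.03  0.03 -0.  ] j [-0.1   0.54 -0.17  2.19  0.21  0.42  1.3 ]
tcp L,Y [-0.0766  0.0006] z 0.1065
0.026 172 L [-0.0968  0.1051] Y [0.0045 0.0269]
0.032 326 L [-0.0969  0.1049] Y [-0.009   0.0267]
0.038 158 L [-0.0968  0.1043] Y [-0.007   0.0271]
0.044 184 L [-0.0969  0.1056] Y [-0.0172  0.0272]
0.05 205 L [-0.0961  0.1049] Y [-0.0234  0.028 ]
0.056 162 L [-0.097   0.0913] Y [0.0037 0.021 ]
0.062 165 L [-0.0968  0.0939] Y [-0.007   0.0205]
0.068 673 L [-0.097   0.0933] Y [-0.0121  0.0207]
0.074 32 L [-0.096   0.0534] Y [-0.0066  0.0201]
0.08 9 L [-0.0897 -0.0798] Y [-0.0042  0.0182]
0.086 10 L [-0.0893 -0.082 ] Y [-0.0021  0.0195]
0.092 5 L [-0.0903 -0.0884] Y [0.0009 0.0092]
0.098 4 L [-0.0893 -0.088 ] Y [0.0013 0.011 ]
0.11 4 L [-0.0894 -0.0873] Y [0.0071 0.0099]
0.116 5 L [-0.0892 -0.087 ] Y [-0.0042  0.0103]
0.122 3 L [-0.0891 -0.0885] Y [-0.0038  0.0096]
0.128 7 L [-0.0891 -0.0821] Y [-0.0334  0.0359]
0.134 8 L [-0.0889 -0.0839] Y [-0.0328  0.0103]
```

View pics/d4.png

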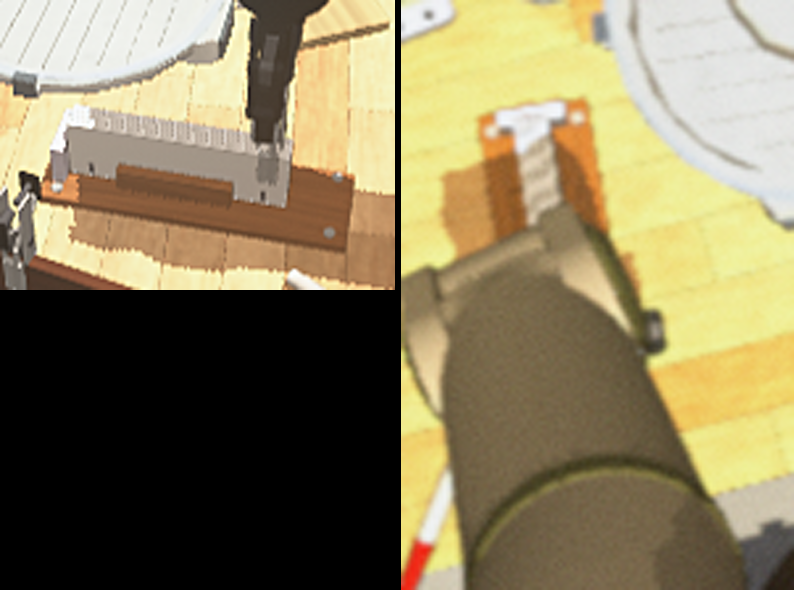

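Call:
arm_command(
  increments=[
    [-0.75, [0, -0.1, 0], 0],
    [-0.85, [0, -0.3, 0], 0],
    [-0.85, [0, -0.5, 0], 0],
    [-0.85, [0, -0.7, 0], 0],
    [-0.85, [0.25, -0.7, -0.25], 0],
    [-0.85, [0.5, -0.7, -0.5], 0.1],
    [-0.85, [0.75, -0.7, -0.75], 0.2],
    [-0.85, [1, -0.7, -1], 0.34],
    [-0.85, [1, -0.7, -1], 0.34],
    [-0.85, [1, -0.7, -1], 0.34],
  ],
)

```text
time: 26.07
tool_pos: [0.6291, 0.2357, 0.2113]
tcp_rot: [0.5, 0.502, -0.498, -0.501]
wrist_force: [0.0, 1.2, -0.4]
grip_width: 0.0788
```

```bash
python3 look.py e1 215,200,150,110 200,160,100,150; python3 tip.py e1 .026 .15;  python3 strips.py top:e1 side:e1; python3 -c "
from st import *
plan([.639,.2365,.19],89.6)"
```

```text
side scale 2.6333333333333333
top scale 3.933333333333333
t 26.17 tcp [0.6267 0.2298 0.2106] jawyaw 89.79 w 0.079 F [-0.3 -0.7  0.4] T [-0.09  0.02  0.01] j [-0.32  0.56 -0.17  1.75  0.12  0.85  1.02]
tcp L,Y [0.0738 0.153 ] z 0.2106
0.026 164 L [-0.0968  0.1056] Y [0.0039 0.0264]
0.032 330 L [-0.0968  0.1054] Y [-0.0085  0.0273]
0.038 159 L [-0.0968  0.1042] Y [-0.0057  0.0278]
0.044 191 L [-0.0969  0.1056] Y [-0.02    0.0279]
0.05 202 L [-0.0968  0.1052] Y [-0.0208  0.0262]
0.056 153 L [-0.0961  0.0913] Y [0.0096 0.0203]
0.062 179 L [-0.097   0.0924] Y [-0.0135  0.0208]
0.068 675 L [-0.0969  0.0937] Y [-0.0126  0.0213]
0.074 40 L [-0.0898  0.0791] Y [-0.0077  0.0206]
0.08 19 L [-0.0899 -0.0695] Y [-0.002  0.02 ]
0.086 26 L [-0.0889 -0.0694] Y [-0.002   0.0192]
0.092 18 L [-0.0902 -0.0663] Y [0.0035 0.0177]
0.098 9 L [-0.0897 -0.0686] Y [0.0056 0.0149]
0.104 7 L [-0.0893 -0.0685] Y [-0.0116  0.0189]
0.11 20 L [-0.0875 -0.068 ] Y [-0.016   0.0238]
0.116 35 L [-0.0894 -0.0677] Y [-0.0177  0.024 ]
0.122 38 L [-0.0891 -0.0676] Y [-0.0184  0.0241]
0.128 65 L [-0.0892 -0.0672] Y [-0.019   0.0255]
0.134 50 L [-0.089  -0.0668] Y [-0.0196  0.0251]
top e1 n 548 L [-0.095   0.0943]
   L -0.1 Y [-0.0156  0.0173 -0.0017]
   L -0.06 Y [-0.0111  0.0131  0.0008]
   L -0.02 Y [-0.0112  0.0131  0.0009]
   L 0.02 Y [-0.0112  0.013   0.0007]
   L 0.06 Y [-0.0112  0.0128  0.0006]
side e1 n 909 L [-0.097   0.0937]
   L -0.1 Y [-0.0093  0.0213  0.0092]
   L -0.06 Y [-0.0119  0.0167  0.0045]
   L -0.02 Y [-0.0126  0.0154  0.0043]
   L 0.02 Y [-0.0135  0.0152  0.0044]
   L 0.06 Y [-0.0111  0.015   0.0048]
t 26.17 tcp [0.6267 0.2298 0.2106] jawyaw 89.79 w 0.079 F [-0.3 -0.7  0.4] T [-0.09  0.02  0.01] j [-0.32  0.56 -0.17  1.75  0.12  0.85  1.02]
shift [ 0.0447  0.1375 -0.0823] turn 0.0064 (world dyaw -0.19)
```

View pics/e1.png

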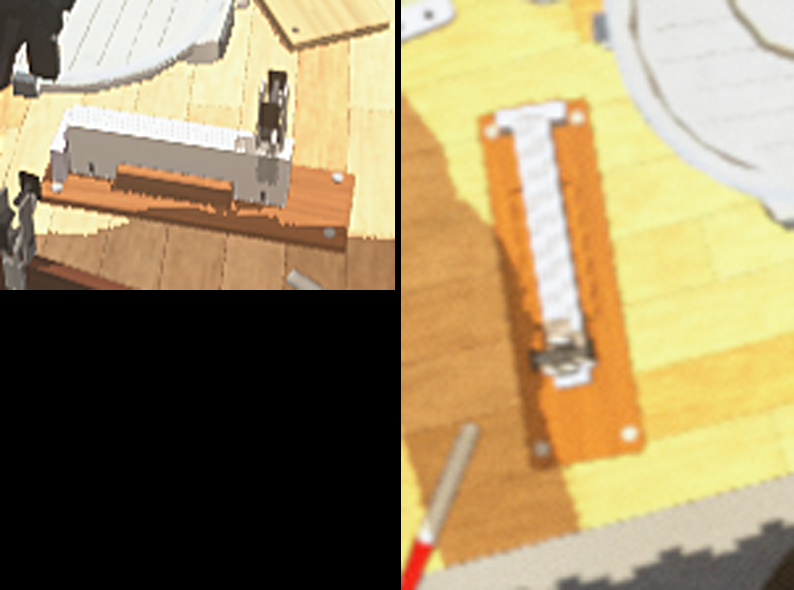

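Call:
arm_command(
  increments=[
    [-0.85, [0.045, 0, -0.082], 0.006],
    [-0.85, [0.045, 0, -0.082], 0.006],
    [-0.85, [0.045, 0.1, -0.082], 0.006],
    [-0.85, [0.045, 0.14, -0.082], 0.006],
    [-0.85, [0.045, 0.14, -0.082], 0.006],
  ],
)

```text
time: 26.58
tool_pos: [0.6375, 0.2322, 0.189]
tcp_rot: [-0.502, -0.496, 0.498, 0.503]
wrist_force: [-0.1, 0.6, -0.5]
grip_width: 0.0789
```

```bash
python3 look.py e2 190,220,100,90 140,160,100,100; python3 -c "
from st import *
plan([.639,.2365,.108],89.6)"
```

```text
side scale 3.95
top scale 3.95
t 26.68 tcp [0.6385 0.2332 0.1906] jawyaw 89.39 w 0.0788 F [-1.  -0.3  0.1] T [ 0.03 -0.03  0.06] j [-0.33  0.59 -0.17  1.74  0.13  0.82  1.01]
t 26.68 tcp [0.6385 0.2332 0.1906] jawyaw 89.39 w 0.0788 F [-1.  -0.3  0.1] T [ 0.03 -0.03  0.06] j [-0.33  0.59 -0.17  1.74  0.13  0.82  1.01]
shift [ 0.0227  0.5504 -0.0034] turn -0.0069 (world dyaw 0.21)
```

View pics/e2.png

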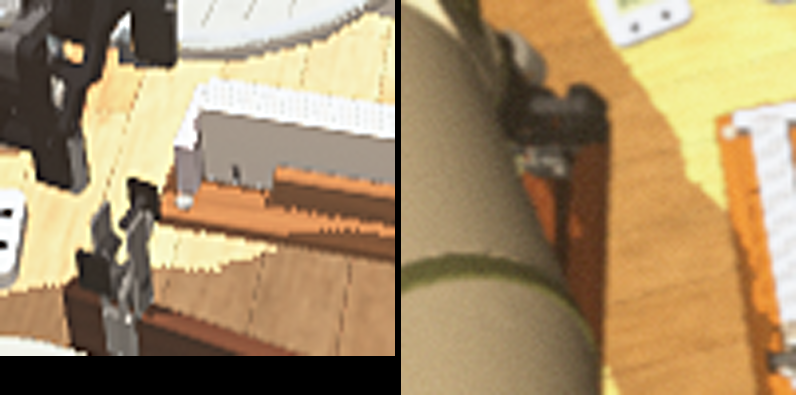

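Call:
arm_command(
  increments=[
    [-0.85, [0.022, 0.1, 0], -0.007],
    [-0.85, [0.022, 0.25, 0], -0.007],
    [-0.85, [0.022, 0.4, 0], -0.007],
    [-0.85, [0.022, 0.55, 0], -0.007],
    [-0.85, [0.022, 0.55, 0], -0.007],
    [-0.85, [0.022, 0.55, 0], -0.007],
  ],
)

```text
time: 27.18
tool_pos: [0.6386, 0.237, 0.1079]
tcp_rot: [-0.501, -0.498, 0.499, 0.502]
wrist_force: [0.6, 0.2, 0.4]
grip_width: 0.0789
```

Call:
arm_command(
  increments=[
    [-0.5, [0, 0, 0], 0],
    [-0.3, [0, 0, 0], 0],
    [-0.1, [0, 0, 0], 0],
    [0.1, [0, 0, 0], 0],
    [0.3, [0, 0, 0], 0],
    [0.6, [0, 0, 0], 0],
    [1, [0, 0, 0], 0],
    [1, [0, 0, 0], 0],
    [1, [0, 0, 0], 0],
    [1, [0, 0, 0], 0],
  ],
  force=28,
)

```text
time: 28.02
tool_pos: [0.6411, 0.2362, 0.1127]
tcp_rot: [0.503, 0.499, -0.497, -0.501]
wrist_force: [-3.6, -7.3, 24.3]
grip_width: 0.0247
```

Call:
arm_command(
  increments=[
    [1, [0, -0.03, 0], 0],
    [1, [0, -0.06, 0], 0],
    [1, [0, -0.1, 0], 0],
    [1, [0, -0.2, 0], 0],
    [1, [0, -0.35, 0], 0],
    [1, [0, -0.5, 0], 0],
    [1, [0, -0.65, 0], 0],
    [1, [0, -0.65, 0], 0],
  ],
)

```text
time: 28.68
tool_pos: [0.641, 0.2386, 0.2107]
tcp_rot: [0.502, 0.501, -0.496, -0.501]
wrist_force: [1.5, -0.2, -0.5]
grip_width: 0.023
```

```bash
python3 look.py e3 190,200,110,110 140,160,100,100; python3 - <<'E'
from st import *
s,p,R=T()
W=cloud('side',np.load('sidee3.npy'))
P=W.reshape(-1,3); m=(abs(P[:,0]-p[0])<.035)&(abs(P[:,1]-.237)<.06)&(P[:,2]>.085)&(P[:,2]<.23); P=P[m]
for z in np.arange(.085,.2,.006):
    q=(P[:,2]>z)&(P[:,2]<=z+.006)
    if q.sum()>2: print(round(z,3),q.sum(),'x',np.round([P[q,0].min(),P[q,0].max()],3),'y',np.round([P[q,1].min(),P[q,1].max()],3))
E
```

```text
side scale 3.590909090909091
top scale 3.95
t 28.78 tcp [0.6394 0.2378 0.2068] jawyaw 89.65 w 0.0235 F [-0.3  0.4 -0.8] T [-0.01  0.04 -0.01] j [-0.33  0.58 -0.17  1.72  0.12  0.85  1.01]
0.139 21 x [0.631 0.646] y [0.218 0.263]
0.145 30 x [0.631 0.646] y [0.218 0.264]
0.151 31 x [0.631 0.646] y [0.214 0.264]
0.157 30 x [0.63  0.646] y [0.214 0.264]
0.163 24 x [0.631 0.647] y [0.218 0.264]
0.169 57 x [0.628 0.649] y [0.215 0.265]
0.175 32 x [0.628 0.65 ] y [0.218 0.263]
0.181 43 x [0.627 0.65 ] y [0.232 0.263]
0.187 36 x [0.627 0.649] y [0.233 0.263]
0.193 37 x [0.628 0.649] y [0.234 0.257]
0.199 20 x [0.628 0.636] y [0.232 0.248]
```

View pics/e3.png

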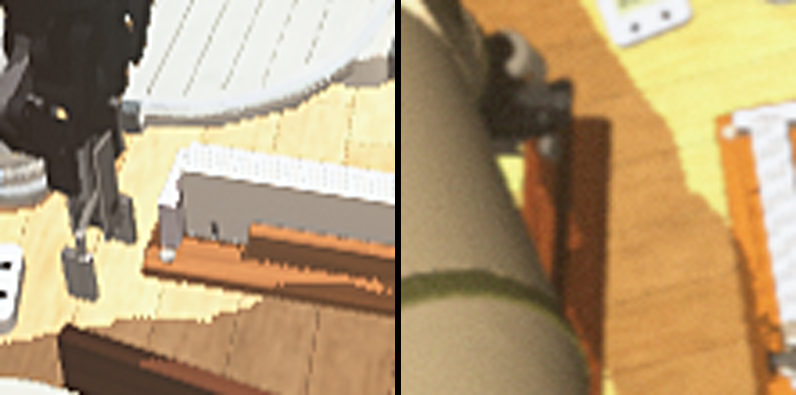

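Call:
arm_command(
  increments=[
    [1, [-0.15, 0.05, 0.05], 0],
    [1, [-0.35, 0.08, 0.12], -0.1],
    [1, [-0.55, 0.1, 0.2], -0.2],
    [1, [-0.75, 0.1, 0.28], -0.34],
    [1, [-0.95, 0.1, 0.36], -0.34],
    [1, [-1, 0.1, 0.38], -0.34],
    [1, [-1, 0.1, 0.38], -0.34],
    [1, [-1, 0.1, 0.38], -0.34],
  ],
)

```text
time: 29.45
tool_pos: [0.581, 0.0879, 0.1901]
tcp_rot: [-0.455, -0.541, 0.541, 0.456]
wrist_force: [-0.3, 1.0, -0.6]
grip_width: 0.0233
```

```bash
python3 -c "
from st import *
plan([.5808,.068,.17],99.8)"
```

```text
t 29.45 tcp [0.581  0.0879 0.1901] jawyaw 99.78 w 0.0233 F [-0.3  1.  -0.6] T [ 0.05  0.01 -0.04] j [-0.08  0.49 -0.23  1.95  0.17  0.72  1.33]
shift [-0.1302  0.1338  0.024 ] turn -0.0005 (world dyaw 0.02)
```

Call:
arm_command(
  increments=[
    [1, [-0.065, 0.03, 0.012], 0],
    [1, [-0.13, 0.08, 0.024], 0],
    [1, [-0.13, 0.134, 0.024], 0],
    [1, [-0.13, 0.134, 0.024], 0],
    [1, [-0.13, 0.134, 0.024], 0],
    [1, [-0.13, 0.134, 0.024], 0],
  ],
)

```text
time: 29.95
tool_pos: [0.5809, 0.0686, 0.1701]
tcp_rot: [-0.455, -0.541, 0.541, 0.455]
wrist_force: [-0.4, 1.0, 0.1]
grip_width: 0.0236
```

```bash
python3 look.py f1 215,200,150,110 200,160,100,150; python3 tip.py f1 .084 .15;python3 strips.py side:f1; python3 -c "
from st import *
plan([.5808,.068,.135],99.8)"
```

```text
side scale 2.6333333333333333
top scale 3.933333333333333
t 30.05 tcp [0.581  0.0685 0.1705] jawyaw 99.88 w 0.0233 F [ 0.2 -0.3 -0.1] T [-0.01 -0.06 -0.01] j [-0.06  0.52 -0.23  1.97  0.18  0.67  1.35]
tcp L,Y [0.0013 0.0018] z 0.1705
0.084 32 L [-0.0893 -0.0694] Y [-0.0038  0.0194]
0.09 18 L [-0.0902 -0.0665] Y [0.003  0.0209]
0.096 17 L [-0.0896  0.0059] Y [-0.0223  0.0246]
0.102 31 L [-0.0895  0.006 ] Y [-0.0231  0.0271]
0.108 39 L [-0.0893  0.0055] Y [-0.0204  0.0273]
0.114 50 L [-0.0892  0.006 ] Y [-0.0198  0.0274]
0.12 50 L [-0.0892  0.0061] Y [-0.022   0.0275]
0.126 91 L [-0.0891  0.0081] Y [-0.0167  0.0281]
0.132 79 L [-0.089   0.0091] Y [-0.0211  0.0279]
0.138 47 L [-0.0891  0.0093] Y [-0.013   0.0262]
0.144 29 L [-0.0121  0.0119] Y [-0.0047  0.0266]
side f1 n 877 L [-0.0969  0.093 ]
   L -0.1 Y [-0.0105  0.021   0.0092]
   L -0.06 Y [-0.0129  0.0153  0.0044]
   L -0.02 Y [-0.0112  0.0152  0.0057]
   L 0.02 Y [-0.0118  0.0152  0.0042]
   L 0.06 Y [-0.0113  0.0156  0.0047]
t 30.05 tcp [0.581  0.0685 0.1705] jawyaw 99.88 w 0.0233 F [ 0.2 -0.3 -0.1] T [-0.01 -0.06 -0.01] j [-0.06  0.52 -0.23  1.97  0.18  0.67  1.35]
shift [-0.0029  0.237   0.0021] turn 0.0027 (world dyaw -0.08)
```

View pics/f1.png

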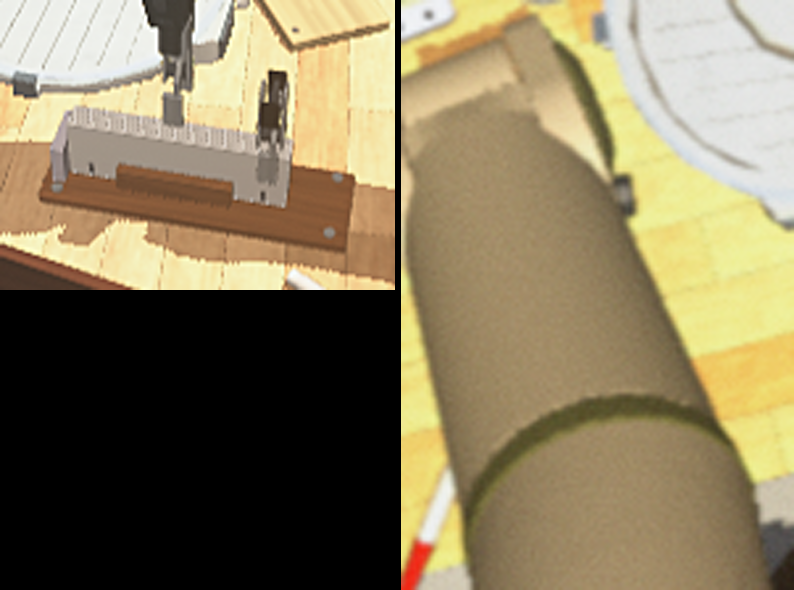

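Call:
arm_command(
  increments=[
    [1, [-0.01, 0.1, 0], 0],
    [1, [-0.01, 0.16, 0], 0],
    [1, [-0.01, 0.22, 0], 0],
    [1, [-0.01, 0.27, 0], 0],
    [1, [-0.01, 0.32, 0], 0],
    [1, [-0.01, 0.36, 0], 0],
    [1, [-0.01, 0.39, 0], 0],
    [1, [-0.01, 0.405, 0], 0],
    [1, [-0.01, 0.405, 0], 0],
    [1, [-0.01, 0.405, 0], 0],
  ],
)

```text
time: 30.88
tool_pos: [0.5816, 0.0665, 0.1112]
tcp_rot: [0.456, 0.541, -0.541, -0.455]
wrist_force: [-3.6, -1.6, 17.4]
grip_width: 0.0233
```

```bash
python3 look.py f2 215,200,150,110 200,160,100,150; python3 - <<'E'
import cv2
p=cv2.imread('pics/sidef2f.png'); u,v,w,h=230,225,110,60
cv2.imwrite('pics/f2z.png',cv2.resize(p[v:v+h,u:u+w],None,fx=7,fy=7,interpolation=cv2.INTER_CUBIC))
E
```

```text
side scale 2.6333333333333333
top scale 3.933333333333333
t 30.98 tcp [0.5815 0.0665 0.1112] jawyaw 99.83 w 0.0238 F [-3.8 -0.7 16.9] T [-0.19  0.94  0.01] j [-0.08  0.6  -0.2   2.02  0.21  0.55  1.32]
```

View pics/f2z.png

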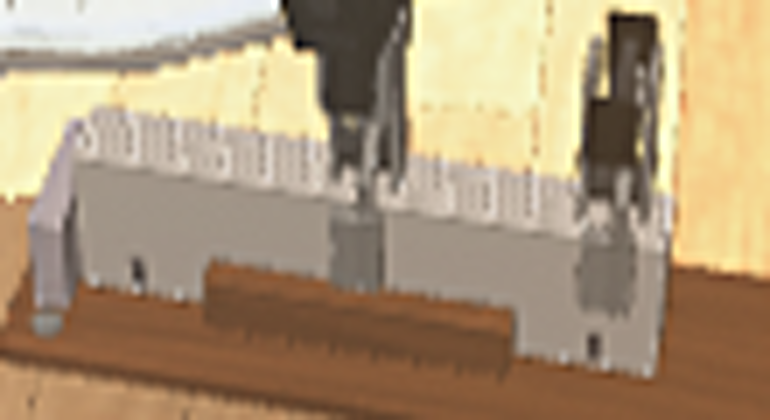

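Call:
arm_command(
  increments=[
    [1, [0, -0.01, 0], 0],
    [1, [0, -0.02, 0], 0],
    [1, [0, -0.03, 0], 0],
    [1, [0, -0.03, 0], 0],
    [1, [0, -0.03, 0], 0],
  ],
)

```text
time: 31.4
tool_pos: [0.5812, 0.0664, 0.114]
tcp_rot: [0.455, 0.541, -0.541, -0.455]
wrist_force: [-0.7, 0.6, -1.0]
grip_width: 0.0233
```

```bash
python3 look.py f3 215,200,150,110 200,160,100,150; python3 - <<'E'
import cv2
p=cv2.imread('pics/sidef3f.png'); u,v,w,h=230,225,110,60
cv2.imwrite('pics/f3z.png',cv2.resize(p[v:v+h,u:u+w],None,fx=7,fy=7,interpolation=cv2.INTER_CUBIC))
E
```

```text
side scale 2.6333333333333333
top scale 3.933333333333333
t 31.5 tcp [0.5811 0.0664 0.1139] jawyaw 99.84 w 0.0234 F [ 0.1 -0.6 -0.2] T [ 0.01 -0.01  0.05] j [-0.07  0.59 -0.2   2.01  0.21  0.55  1.32]
```

View pics/f3z.png

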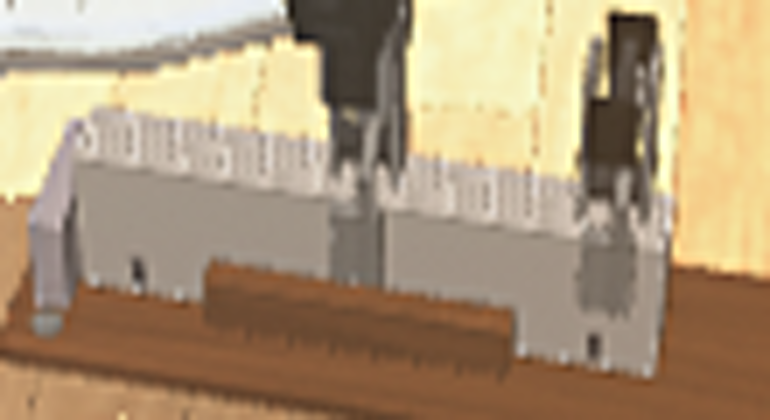

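Call:
arm_command(
  increments=[
    [1, [0, -0.013, 0], 0],
    [1, [0, -0.013, 0], 0],
    [0.35, [0, -0.013, 0], 0],
    [0.2, [0, -0.013, 0], 0],
    [0, [0, -0.013, 0], 0],
    [-0.2, [0, -0.013, 0], 0],
    [-0.4, [0, -0.013, 0], 0],
    [-0.6, [0, -0.013, 0], 0],
    [-0.75, [0, -0.013, 0], 0],
    [-0.75, [0, -0.013, 0], 0],
  ],
)

```text
time: 32.33
tool_pos: [0.5811, 0.0664, 0.1161]
tcp_rot: [0.455, 0.541, -0.541, -0.455]
wrist_force: [0.8, 1.2, 0.3]
grip_width: 0.0748
```

Call:
arm_command(
  increments=[
    [-0.85, [0, -0.1, 0], 0],
    [-0.85, [0, -0.3, 0], 0],
    [-0.85, [0, -0.5, 0], 0],
    [-0.85, [0, -0.7, 0], 0],
    [-0.85, [0, -0.9, 0], 0],
    [-0.85, [0, -1, 0], 0.3],
    [-0.85, [0, -1, 0], 0.6],
    [-0.85, [0, -1, 0], 0.9],
    [-0.85, [0, -1, 0], 1],
    [-0.85, [0, -1, 0], 1],
  ],
)

```text
time: 33.17
tool_pos: [0.581, 0.0665, 0.2664]
tcp_rot: [0.581, 0.403, -0.403, -0.581]
wrist_force: [-0.1, 0.9, -0.7]
grip_width: 0.0789
```

```bash
python3 look.py f4 215,190,150,120 200,160,100,150; python3 tip.py f4 .026 .15;  python3 strips.py top:f4 side:f4
```

```text
side scale 2.6333333333333333
top scale 3.933333333333333
t 33.27 tcp [0.581  0.0667 0.2661] jawyaw 70.02 w 0.0793 F [ 0.1  1.3 -0.3] T [ 0.   -0.04 -0.01] j [-0.12  0.39 -0.12  1.88  0.06  0.87  0.95]
tcp L,Y [ 0.001 -0.   ] z 0.2661
0.026 169 L [-0.0967  0.1046] Y [0.0032 0.0272]
0.032 331 L [-0.0967  0.1048] Y [-0.0109  0.026 ]
0.038 144 L [-0.0966  0.1044] Y [0.0077 0.0268]
0.044 178 L [-0.0966  0.1045] Y [-0.0055  0.0267]
0.05 205 L [-0.0965  0.1053] Y [-0.0232  0.0264]
0.056 157 L [-0.096  0.093] Y [0.0092 0.0212]
0.062 173 L [-0.0965  0.0926] Y [0.0042 0.0203]
0.068 624 L [-0.0966  0.0939] Y [-0.013   0.0207]
0.074 53 L [-0.0909  0.0909] Y [-0.0198  0.0211]
0.08 50 L [-0.0893  0.0095] Y [0.0021 0.0213]
0.086 61 L [-0.0889  0.0097] Y [-0.0027  0.0201]
0.092 34 L [-0.0902  0.0094] Y [-0.0002  0.0183]
0.098 29 L [-0.0894  0.0094] Y [-0.0013  0.0203]
0.104 14 L [-0.0891 -0.0039] Y [-0.0005  0.009 ]
0.11 33 L [-0.089   0.0065] Y [-0.0182  0.0235]
0.116 61 L [-0.089   0.0064] Y [-0.0188  0.0239]
0.122 63 L [-0.0888  0.0091] Y [-0.0181  0.0247]
0.128 118 L [-0.0886  0.012 ] Y [-0.0192  0.0252]
0.134 107 L [-0.0887  0.0116] Y [-0.0203  0.0242]
0.14 41 L [-0.01    0.0119] Y [-0.0195  0.0228]Traceback (most recent call last):
  File "strips.py", line 13, in <module>
    for n,t in [x.split(':') for x in sys.argv[1:]]: lat(n,t)
                                                     ~~~^^^^^
  File "strips.py", line 8, in lat
    print(n,tag,'n',m.sum(),'L',np.round([L.min(),L.max()],4))
                                          ~~~~~^^
    return umr_minimum(a, axis, None, out, keepdims, initial, where)
ValueError: zero-size array to reduction operation minimum which has no identity
```

View pics/f4.png

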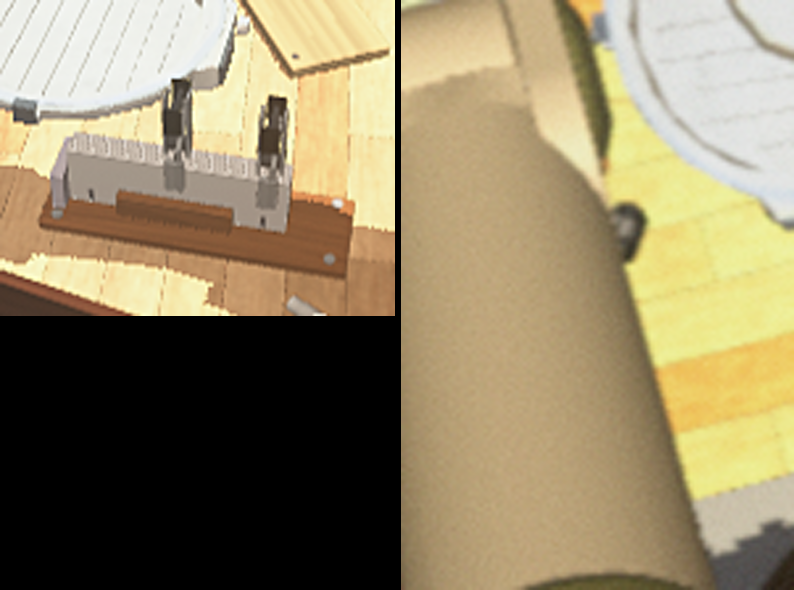

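Call:
arm_command(
  increments=[
    [-0.2, [0, 0, 0], 0.25],
    [-0.2, [0, 0, 0], 0.5],
    [-0.2, [0, 0, 0], 0.75],
    [-0.2, [0, 0, 0], 1],
    [-0.2, [0, 0, 0], 1],
    [-0.2, [0, 0, 0], 1],
  ],
)

```text
time: 33.77
tool_pos: [0.581, 0.0666, 0.2659]
tcp_rot: [0.664, 0.242, -0.243, -0.664]
wrist_force: [0.2, 0.4, 0.1]
grip_width: 0.0514
```

```bash
python3 -c "
from st import *
plan([.58,.0678,.18],9.8)"
```

```text
t 33.77 tcp [0.581  0.0666 0.2659] jawyaw 40.1 w 0.0514 F [0.2 0.4 0.1] T [-0.06 -0.02 -0.01] j [-0.22  0.39  0.01  1.89 -0.01  0.86  0.5 ]
shift [-0.      0.573   0.0105] turn 1.0101 (world dyaw -30.30)
```

Call:
arm_command(
  increments=[
    [-0.2, [0, 0, 0.01], 0.25],
    [-0.2, [0, 0.1, 0.01], 0.5],
    [-0.2, [0, 0.25, 0.01], 0.75],
    [-0.2, [0, 0.4, 0.01], 1],
    [-0.2, [0, 0.4, 0.01], 1],
    [-0.2, [0, 0.4, 0.01], 1],
  ],
)

```text
time: 34.27
tool_pos: [0.5796, 0.0676, 0.2054]
tcp_rot: [0.704, 0.062, -0.064, -0.704]
wrist_force: [-0.0, -0.6, 0.2]
grip_width: 0.0514
```

```bash
python3 look.py g1 215,180,150,130 200,160,100,150;python3 -c "
from st import *
plan([.58,.0678,.105],9.8)"
```

```text
side scale 2.6333333333333333
top scale 3.933333333333333
t 34.37 tcp [0.5808 0.0677 0.2071] jawyaw 10.17 w 0.0514 F [ 0.5  0.5 -0.3] T [-0.02  0.01 -0.01] j [-0.31  0.46  0.14  1.96 -0.09  0.73  0.06]
t 34.37 tcp [0.5808 0.0677 0.2071] jawyaw 10.17 w 0.0514 F [ 0.5  0.5 -0.3] T [-0.02  0.01 -0.01] j [-0.31  0.46  0.14  1.96 -0.09  0.73  0.06]
shift [-0.0054  0.6805  0.0018] turn 0.0124 (world dyaw -0.37)
```

View pics/g1.png

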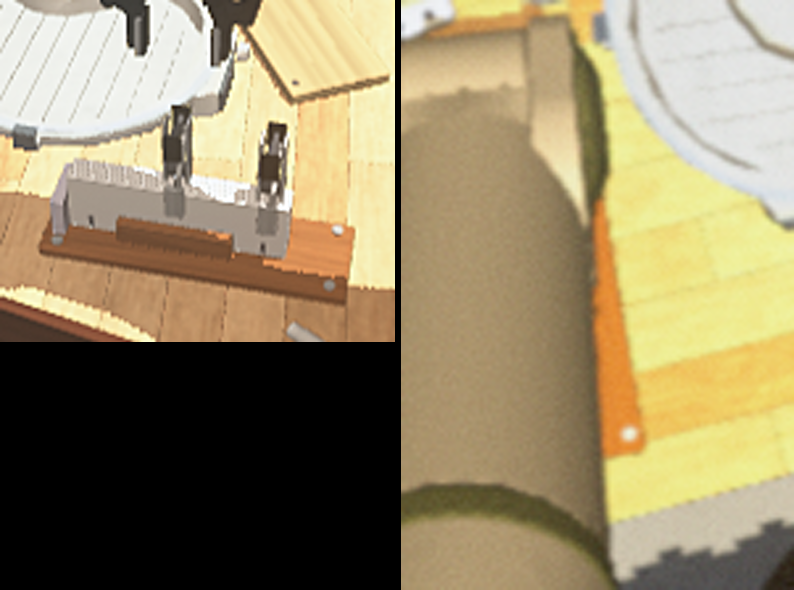

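Call:
arm_command(
  increments=[
    [-0.2, [0, 0.1, 0], 0.012],
    [-0.2, [0, 0.25, 0], 0.012],
    [-0.2, [0, 0.4, 0], 0.012],
    [-0.2, [0, 0.52, 0], 0.012],
    [-0.2, [0, 0.62, 0], 0.012],
    [-0.2, [0, 0.67, 0], 0.012],
    [-0.2, [0, 0.67, 0], 0.012],
    [-0.2, [0, 0.67, 0], 0.012],
  ],
)

```text
time: 35.03
tool_pos: [0.5808, 0.0676, 0.1065]
tcp_rot: [-0.705, -0.059, 0.059, 0.705]
wrist_force: [0.2, 0.9, 0.4]
grip_width: 0.0514
```

```bash
python3 look.py g2 215,180,150,130 200,160,100,150
```

```text
side scale 2.6333333333333333
top scale 3.933333333333333
t 35.13 tcp [0.581  0.0676 0.1069] jawyaw 9.52 w 0.0514 F [-0.6  0.5  0. ] T [ 0.02 -0.01  0.01] j [-0.29  0.6   0.11  2.03 -0.13  0.51  0.08]
```

View pics/g2.png

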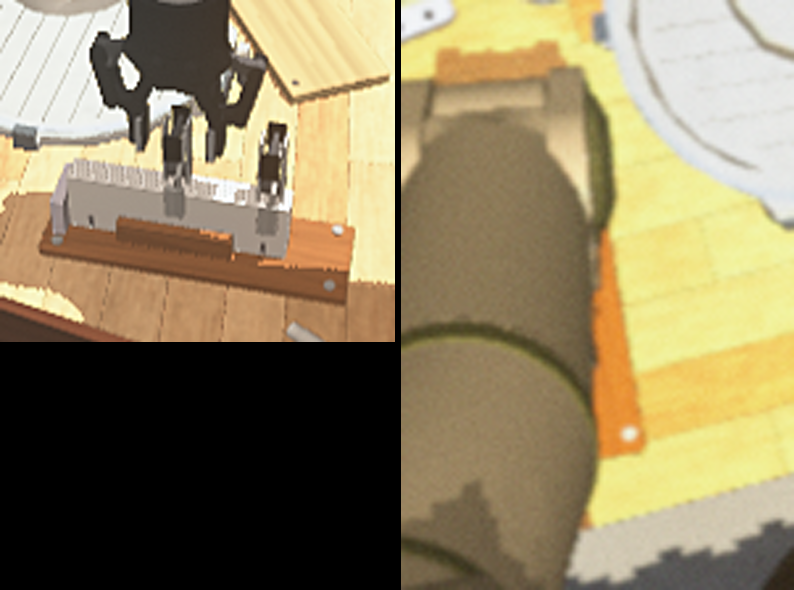

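Call:
arm_command(
  increments=[
    [0, [0, 0, 0], 0],
    [0.2, [0, 0, 0], 0],
    [0.35, [0, 0, 0], 0],
    [0.5, [0, 0, 0], 0],
    [0.8, [0, 0, 0], 0],
    [1, [0, 0, 0], 0],
    [1, [0, 0, 0], 0],
    [1, [0, 0, 0], 0],
  ],
  force=50,
)

```text
time: 35.8
tool_pos: [0.5803, 0.0676, 0.1062]
tcp_rot: [-0.705, -0.059, 0.058, 0.705]
wrist_force: [-0.6, -0.0, 5.6]
grip_width: 0.0213
```

```bash
python3 look.py g3 215,180,150,130 200,160,100,150
```

```text
side scale 2.6333333333333333
top scale 3.933333333333333
t 35.9 tcp [0.5803 0.0676 0.1061] jawyaw 9.49 w 0.0212 F [-0.2  0.3  6.3] T [ 0.01  0.36 -0.03] j [-0.29  0.6   0.11  2.04 -0.13  0.51  0.08]
```

View pics/g3.png

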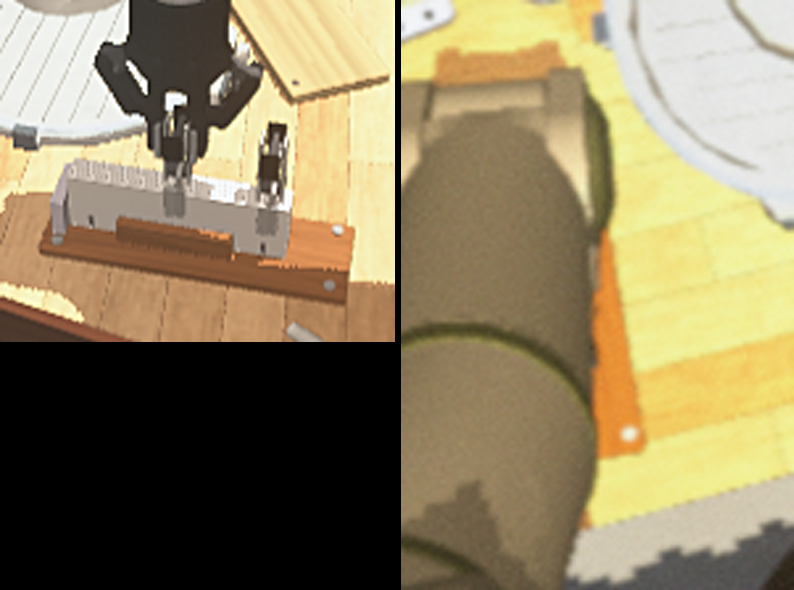

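Call:
arm_command(
  increments=[
    [1, [0, -0.03, 0], 0],
    [1, [0, -0.07, 0], 0],
    [1, [0, -0.12, 0], 0],
    [1, [0, -0.18, 0], 0],
    [1, [0, -0.25, 0], 0],
    [1, [0, -0.32, 0], 0],
    [1, [0, -0.4, 0], 0],
    [1, [0, -0.4, 0], 0],
  ],
)

```text
time: 36.57
tool_pos: [0.5814, 0.0677, 0.1685]
tcp_rot: [-0.705, -0.06, 0.057, 0.705]
wrist_force: [0.7, 1.0, -2.1]
grip_width: 0.0215
```

```bash
python3 look.py g4 215,160,150,150 200,160,100,150
```

```text
side scale 2.6333333333333333
top scale 3.933333333333333
t 36.67 tcp [0.5805 0.0677 0.1664] jawyaw 9.48 w 0.0216 F [-0.5 -0.6 -4. ] T [ 0.07 -0.03  0.02] j [-0.3   0.51  0.13  2.   -0.11  0.64  0.06]
```

View pics/g4.png

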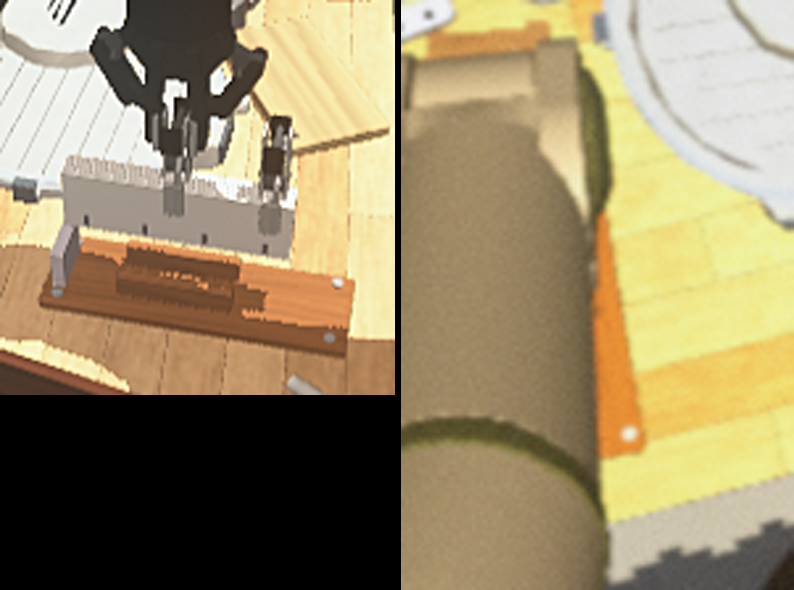

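Call:
arm_command(
  increments=[
    [1, [0, -0.1, 0], 0],
    [1, [0, -0.25, 0], 0],
    [1, [0, -0.4, 0], 0],
    [1, [0, -0.53, -0.05], 0],
    [1, [0, -0.6, -0.15], 0],
    [1, [0, -0.6, -0.3], 0],
    [1, [0, -0.6, -0.46], 0],
    [1, [0, -0.6, -0.62], 0],
    [1, [0, -0.6, -0.78], 0],
    [1, [0, -0.6, -0.9], 0],
    [1, [0, -0.6, -1], 0],
    [1, [0, -0.6, -1], 0],
  ],
)

```text
time: 37.67
tool_pos: [0.6044, -0.0857, 0.2547]
tcp_rot: [0.706, 0.056, -0.057, -0.704]
wrist_force: [0.2, -0.6, -3.1]
grip_width: 0.0216
```

Call:
arm_command(
  increments=[
    [1, [0, 0, -0.08], 0.05],
    [1, [-0.05, 0, -0.2], 0.15],
    [1, [-0.1, 0, -0.32], 0.25],
    [1, [-0.15, 0, -0.44], 0.35],
    [1, [-0.2, 0, -0.56], 0.45],
    [1, [-0.25, 0, -0.68], 0.55],
    [1, [-0.3, 0, -0.8], 0.65],
    [1, [-0.35, 0, -0.9], 0.75],
    [1, [-0.4, 0, -1], 0.85],
    [1, [-0.4, 0, -1], 0.95],
    [1, [-0.4, 0, -1], 1],
    [1, [-0.4, 0, -1], 1],
  ],
)

```text
time: 38.67
tool_pos: [0.5704, -0.2383, 0.2555]
tcp_rot: [-0.696, 0.127, -0.127, 0.696]
wrist_force: [0.1, 0.5, -2.5]
grip_width: 0.0211
```

```bash
python3 look.py g5 230,90,160,150 290,160,120,120; python3 -c "
from st import *
plan([.571,-.26,.2],-49.4)"
```

```text
side scale 2.46875
top scale 3.2916666666666665
t 38.77 tcp [ 0.5706 -0.2375  0.2555] jawyaw -20.42 w 0.0214 F [-0.4  0.1 -2.6] T [-0.09 -0.02 -0.04] j [ 0.08  0.46  0.33  1.84 -0.19  0.87  0.14]
t 38.77 tcp [ 0.5706 -0.2375  0.2555] jawyaw -20.42 w 0.0214 F [-0.4  0.1 -2.6] T [-0.09 -0.02 -0.04] j [ 0.08  0.46  0.33  1.84 -0.19  0.87  0.14]
shift [ 0.0545  0.3699 -0.1397] turn 0.9660 (world dyaw -28.98)
```

View pics/g5.png

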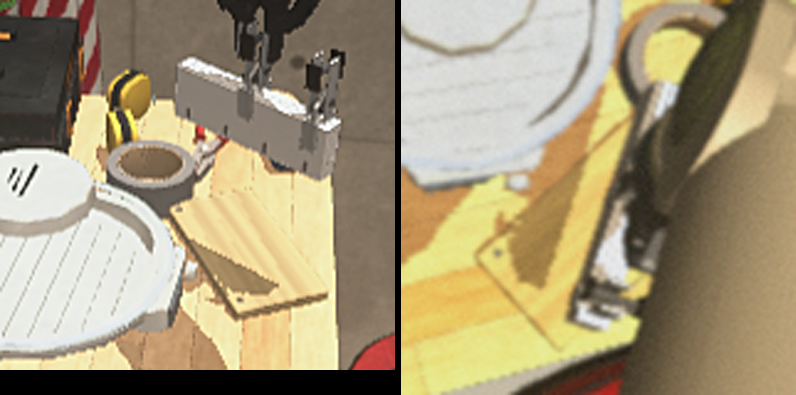

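Call:
arm_command(
  increments=[
    [1, [0.02, 0.03, -0.05], 0.05],
    [1, [0.04, 0.08, -0.1], 0.15],
    [1, [0.055, 0.14, -0.14], 0.26],
    [1, [0.055, 0.2, -0.14], 0.37],
    [1, [0.055, 0.26, -0.14], 0.48],
    [1, [0.055, 0.32, -0.14], 0.59],
    [1, [0.055, 0.37, -0.14], 0.7],
    [1, [0.055, 0.37, -0.14], 0.8],
    [1, [0.055, 0.37, -0.14], 0.9],
    [1, [0.055, 0.37, -0.14], 0.966],
    [1, [0.055, 0.37, -0.14], 0.966],
    [1, [0.055, 0.37, -0.14], 0.966],
  ],
)

```text
time: 39.77
tool_pos: [0.5709, -0.2608, 0.1998]
tcp_rot: [0.642, -0.296, 0.296, -0.642]
wrist_force: [0.2, -0.0, -1.7]
grip_width: 0.021
```

```bash
python3 look.py g6 230,90,160,150 290,160,120,120; python3 -c "
from st import *
plan([.571,-.26,.125],-49.4)"
```

```text
side scale 2.46875
top scale 3.2916666666666665
t 39.87 tcp [ 0.5708 -0.2608  0.2   ] jawyaw -49.43 w 0.0212 F [ 0.6 -0.5 -2.6] T [-0.05 -0.07  0.01] j [ 0.04  0.55  0.44  1.88 -0.33  0.78 -0.2 ]
t 39.87 tcp [ 0.5708 -0.2608  0.2   ] jawyaw -49.43 w 0.0212 F [ 0.6 -0.5 -2.6] T [-0.05 -0.07  0.01] j [ 0.04  0.55  0.44  1.88 -0.33  0.78 -0.2 ]
shift [-0.0034  0.5     0.0043] turn -0.0010 (world dyaw 0.03)
```

View pics/g6.png

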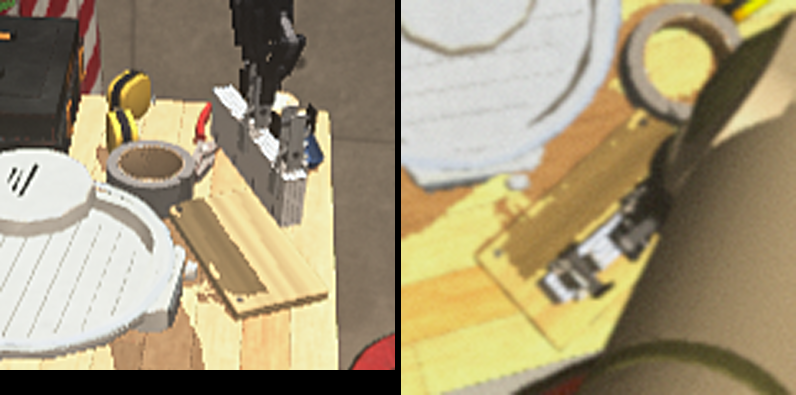

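Call:
arm_command(
  increments=[
    [1, [0, 0.08, 0], 0],
    [1, [0, 0.18, 0], 0],
    [1, [0, 0.28, 0], 0],
    [1, [0, 0.38, 0], 0],
    [1, [0, 0.46, 0], 0],
    [1, [0, 0.51, 0], 0],
    [1, [0, 0.54, 0], 0],
    [1, [0, 0.555, 0], 0],
    [1, [0, 0.555, 0], 0],
    [1, [0, 0.555, 0], 0],
  ],
)

```text
time: 40.7
tool_pos: [0.571, -0.261, 0.1173]
tcp_rot: [-0.642, 0.296, -0.296, 0.642]
wrist_force: [0.2, 0.0, -1.8]
grip_width: 0.0213
```

```bash
python3 look.py g7 270,130,110,110 290,160,120,120; python3 -c "
from st import *
plan([.571,-.26,.109],-49.4)"
```

```text
side scale 3.590909090909091
top scale 3.2916666666666665
t 40.8 tcp [ 0.5711 -0.2609  0.1175] jawyaw -49.5 w 0.0212 F [-0.3 -0.4 -2.1] T [-0.04 -0.03  0.02] j [ 0.09  0.65  0.38  1.94 -0.39  0.62 -0.14]
t 40.8 tcp [ 0.5711 -0.2609  0.1175] jawyaw -49.5 w 0.0212 F [-0.3 -0.4 -2.1] T [-0.04 -0.03  0.02] j [ 0.09  0.65  0.38  1.94 -0.39  0.62 -0.14]
shift [-0.0052  0.0566  0.0036] turn -0.0033 (world dyaw 0.10)
```

View pics/g7.png

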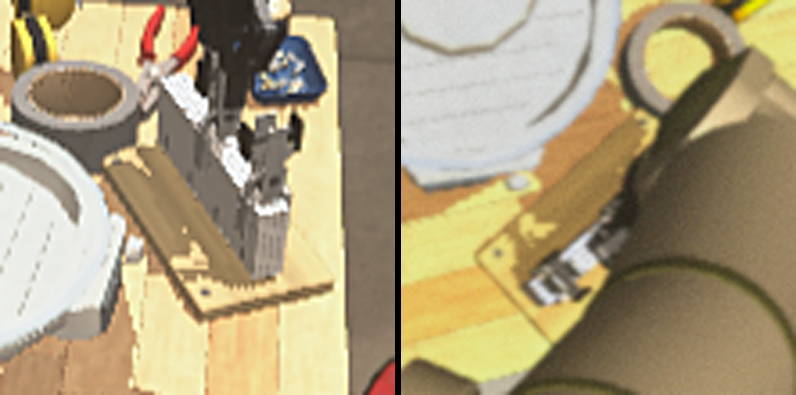

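Call:
arm_command(
  increments=[
    [1, [0, 0.015, 0], 0],
    [1, [0, 0.03, 0], 0],
    [1, [0, 0.04, 0], 0],
    [1, [0, 0.047, 0], 0],
    [1, [0, 0.052, 0], 0],
    [1, [0, 0.052, 0], 0],
    [1, [0, 0.052, 0], 0],
  ],
)

```text
time: 41.38
tool_pos: [0.5708, -0.2608, 0.1092]
tcp_rot: [-0.642, 0.296, -0.296, 0.642]
wrist_force: [0.3, 0.4, 1.1]
grip_width: 0.0213
```

Call:
arm_command(
  increments=[
    [1, [0, 0.003, 0], 0],
    [1, [0, 0.007, 0], 0],
    [1, [0, 0.007, 0], 0],
    [1, [0, 0.007, 0], 0],
  ],
)

```text
time: 41.72
tool_pos: [0.5711, -0.2607, 0.1091]
tcp_rot: [-0.642, 0.296, -0.296, 0.642]
wrist_force: [-1.1, 2.2, 9.9]
grip_width: 0.0215
```

Call:
arm_command(
  increments=[
    [1, [0, -0.006, 0], 0],
    [1, [0, -0.006, 0], 0],
    [0.4, [0, -0.006, 0], 0],
    [0.2, [0, -0.006, 0], 0],
    [0, [0, -0.006, 0], 0],
    [-0.2, [0, -0.006, 0], 0],
    [-0.2, [0, -0.006, 0], 0],
    [-0.2, [0, -0.006, 0], 0],
  ],
)

```text
time: 42.38
tool_pos: [0.5707, -0.2608, 0.1088]
tcp_rot: [0.642, -0.296, 0.296, -0.642]
wrist_force: [0.6, 0.3, 0.3]
grip_width: 0.0509
```

```bash
python3 look.py h1 270,130,110,110 290,160,120,120
```

```text
side scale 3.590909090909091
top scale 3.2916666666666665
t 42.48 tcp [ 0.5708 -0.2608  0.1089] jawyaw -49.5 w 0.0511 F [-0.6 -0.2  0. ] T [-0.01  0.01  0.01] j [ 0.1   0.66  0.37  1.94 -0.4   0.6  -0.14]
```

View pics/h1.png

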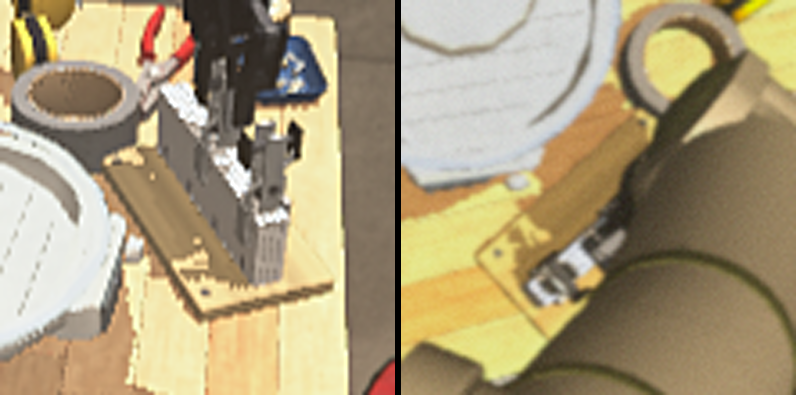

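Stands upright. Lift clear and move away, then check everything.

Call:
arm_command(
  increments=[
    [-0.2, [0, -0.1, 0], 0],
    [-0.2, [0, -0.25, 0], 0],
    [-0.2, [0, -0.4, 0], 0],
    [-0.2, [0, -0.6, 0], 0],
    [-0.2, [0, -0.8, 0], 0],
    [-0.2, [0, -1, 0], 0],
    [-0.2, [0, -1, 0], 0],
  ],
)

```text
time: 43.07
tool_pos: [0.5727, -0.2624, 0.2646]
tcp_rot: [-0.642, 0.293, -0.299, 0.642]
wrist_force: [-0.0, 0.1, 1.8]
grip_width: 0.0515
```

Call:
arm_command(
  increments=[
    [-0.2, [-0.2, 0, 0.2], 0],
    [-0.2, [-0.4, 0, 0.4], 0],
    [-0.2, [-0.6, 0, 0.5], 0],
    [-0.2, [-0.8, 0, 0.5], 0],
    [-0.2, [-1, 0, 0.5], 0],
    [-0.2, [-1, 0, 0.5], 0],
  ],
)

```text
time: 43.57
tool_pos: [0.5269, -0.0934, 0.2582]
tcp_rot: [-0.642, 0.296, -0.293, 0.643]
wrist_force: [-0.3, 0.4, 0.4]
grip_width: 0.0515
```

Call:
arm_command(
  increments=[
    [-0.2, [-0.2, 0, 0.2], 0],
    [-0.2, [-0.4, 0, 0.4], 0],
    [-0.2, [-0.6, 0, 0.5], 0],
    [-0.2, [-0.8, 0, 0.5], 0],
    [-0.2, [-1, 0, 0.5], 0],
    [-0.2, [-1, 0, 0.5], 0],
    [-0.2, [-1, 0, 0.5], 0],
  ],
)

```text
time: 44.15
tool_pos: [0.4895, 0.0659, 0.259]
tcp_rot: [-0.642, 0.295, -0.295, 0.643]
wrist_force: [0.1, -0.7, -0.1]
grip_width: 0.0511
```

```bash
python3 look.py i1 270,130,110,110 290,160,120,120; python3 - <<'E'
from st import *
a=np.radians(-49.1);ax=np.array([np.cos(a),np.sin(a)]);ay=np.array([-ax[1],ax[0]]);o=np.array([.571,-.26])
for n in('top','side'):
    W=cloud(n,np.load(f'{n}i1.npy')).reshape(-1,3);P=W[(W[:,2]>.062)&(W[:,2]<.2)];L=(P[:,:2]-o)@ax;Y=(P[:,:2]-o)@ay
    m=(abs(L)<.14)&(abs(Y)<.06);P,L,Y=P[m],L[m],Y[m]
    q=(P[:,2]<.085);print(n,'strips L',np.round([L[q].min(),L[q].max()],4))
    for l in np.arange(-.1,.1,.04):
        k=q&(L>l)&(L<l+.04)
        if k.sum()>3: print('  ',round(l,2),'Y',np.round([Y[k].min(),Y[k].max()],4),'z',np.round(np.percentile(P[k,2],[5,50,95]),4))
    q=P[:,2]>.105
    for lo,hi in((-.12,-.04),(-.04,.04)):
        k=q&(L>lo)&(L<hi)
        if k.any(): print('  tw L',np.round([L[k].min(),L[k].max()],4),'Y',np.round([Y[k].min(),Y[k].max()],4),'ztop',P[k,2].max())
    W2=W[(abs(W[:,0]-.42)<.06)&(abs(W[:,1]-.365)<.06)&(W[:,2]>.02)&(W[:,2]<.07)]
    if len(W2)>10: print('pot',np.round(cv2.minAreaRect((W2[W2[:,2]>.03][:,:2]*1000).astype(np.float32))[0],1),np.round(np.percentile(W2[:,2],[50,90,98]),4))
E
```

```text
side scale 3.590909090909091
top scale 3.2916666666666665
t 44.25 tcp [0.4907 0.0641 0.2591] jawyaw -49.53 w 0.0514 F [-0.2 -0.1 -0.1] T [-0.    0.02 -0.06] j [-0.63  0.31  0.5   2.11 -0.21  0.77 -0.86]
top strips L [-0.0963  0.0939]
   -0.1 Y [-0.0186  0.0174] z [0.067  0.0753 0.0816]
   -0.06 Y [-0.0129  0.0112] z [0.0708 0.0756 0.0791]
   -0.02 Y [-0.0185  0.0163] z [0.0705 0.0762 0.0828]
   0.02 Y [-0.0134  0.0112] z [0.0724 0.0756 0.0789]
   0.06 Y [-0.0132  0.0111] z [0.0723 0.0764 0.0797]
  tw L [-0.089  -0.0662] Y [-0.0222  0.0215] ztop 0.14517882617904304
  tw L [-0.0129  0.011 ] Y [-0.0214  0.0212] ztop 0.15036620624577837
pot [448.  377.4] [0.0374 0.056  0.0591]
side strips L [-0.1004  0.0939]
   -0.1 Y [-0.0203  0.0097] z [0.0638 0.0736 0.082 ]
   -0.06 Y [-0.0056  0.011 ] z [0.0652 0.0737 0.0743]
   -0.02 Y [-0.01    0.0095] z [0.0652 0.0725 0.0757]
   0.06 Y [0.0082 0.0114] z [0.063  0.0638 0.0703]
  tw L [-0.0868 -0.0719] Y [-0.0216  0.0209] ztop 0.1251250722785373
pot [446.4 376.5] [0.0371 0.0563 0.058 ]
```

View pics/i1.png

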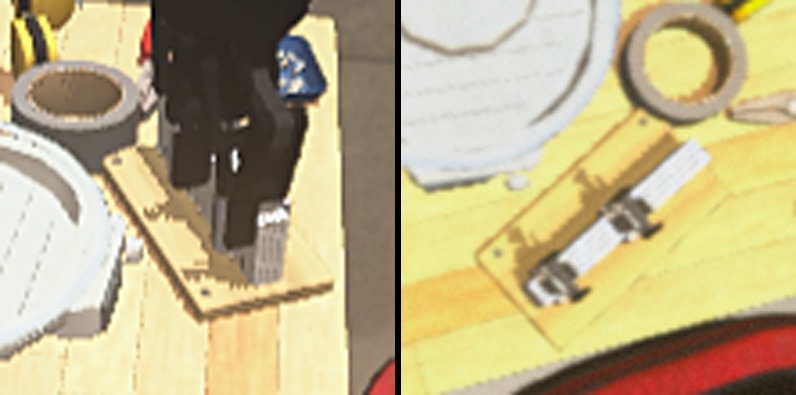

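View pics/topi1f.png

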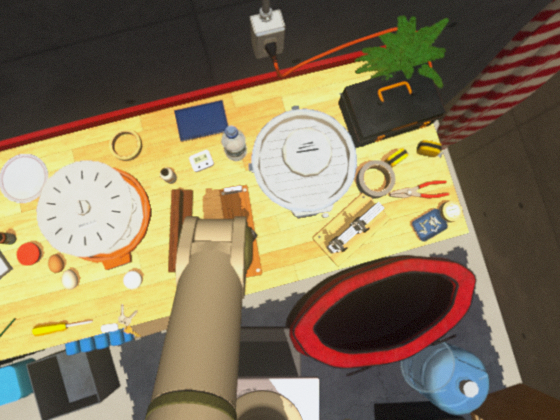

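View pics/sidei1f.png

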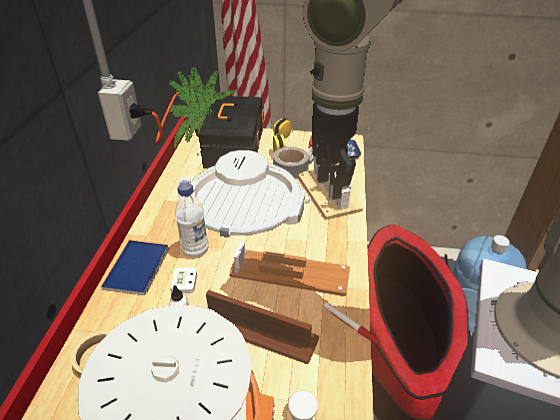

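```bash
python3 - <<'E'
from st import *
for n in('top','side'):
    W=cloud(n,np.load(f'{n}i1.npy')); P=W.reshape(-1,3)
    m=(abs(P[:,0]-.423)<.04)&(abs(P[:,1]-.362)<.04)&(P[:,2]>.012)&(P[:,0]<.46); P=P[m]; k=P[:,2]>.03
    if k.sum()>5: print(n,k.sum(),cv2.minAreaRect((P[k][:,:2]*1000).astype(np.float32)),np.round(np.percentile(P[k,2],[5,25,50,75,95]),4))
    A=np.c_[P[k][:,:2]-P[k][:,:2].mean(0),np.ones(k.sum())]; print('tilt fit',np.linalg.lstsq(A,P[k,2],rcond=None)[0])
    p=cv2.imread(f'pics/{n}i1f.png'); u,v,w,h={'side':(270,370,70,50),'top':(105,255,60,50)}[n]
    cv2.imwrite(f'pics/{n}pot.png',cv2.resize(p[v:v+h,u:u+w],None,fx=6,fy=6,interpolation=cv2.INTER_CUBIC))
a,b=cv2.imread('pics/sidepot.png'),cv2.imread('pics/toppot.png'); cv2.imwrite('pics/pot.png',np.hstack([a,b]))
E
```

```text
top 243 ((423.5554504394531, 360.7883605957031), (44.2298698425293, 45.91838836669922), 0.40781643986701965) [0.0327 0.0353 0.0368 0.0383 0.0406]
tilt fit [-0.01118724  0.01078508  0.03673825]
side 711 ((423.12274169921875, 362.286376953125), (48.89611053466797, 50.03219223022461), 40.467376708984375) [0.0339 0.0356 0.0367 0.0376 0.0388]
tilt fit [ 0.00794726 -0.02624835  0.03651151]
```

View pics/pot.png

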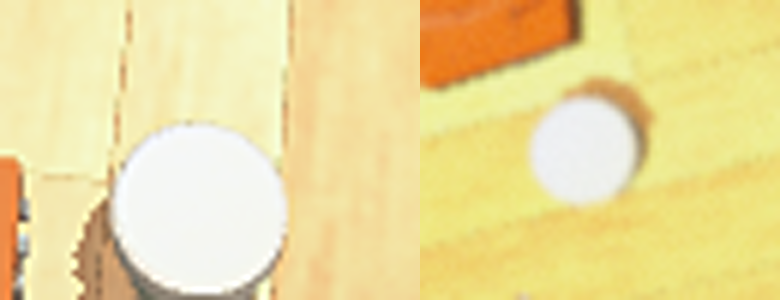

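```bash
python3 - <<'E'
from st import *
show(); print(workorder.sign_off())
E
```

```text
t 44.25 tcp [0.4907 0.0641 0.2591] jawyaw -49.53 w 0.0514 F [-0.2 -0.1 -0.1] T [-0.    0.02 -0.06] j [-0.63  0.31  0.5   2.11 -0.21  0.77 -0.86]
the job is handed in; nothing more can be done
None
```

I handed the job in at 44 s of the 210 s allowed, with every step done. The hand-in gives no verdict, so the result rests on the checks below.

- **Pot:** Only the green pot was there. I moved it off the board to the bench at about x = 0.423, y = 0.362. It dropped the last 6 mm or so on release, but its lid measures level and it stands upright.
- **Strips:** I pushed all four to the end stop, first with the fingers shut and then slightly open so they reached the outer strips. Both pushes stopped at the same point, and the later pictures show the near ends in line.
- **Tweezers:** Only two pairs were there. One is at the middle of the packet and the other about 78 mm towards the near end. Both are upright, let go and closed on the packet.
- **Packet:** I carried it by the middle pair's cheeks and set it on the board. The camera puts its centre within about 2 mm of the board's middle and the strip tops at 0.0755 m, which matches a 60 mm strip on the 15 mm board. The ends look flush in the top view.

**Checks that disagreed:**
- A blurred picture after the first push seemed to show a notch at the near ends, which is why I pushed a second time.
- The two cameras differed by 2 to 4 mm sideways, and the grips and fits worked within that.
- Setting the middle pair met about 17 N of contact, so I raised it roughly 5 mm before letting go.
- In the last look the arm partly blocked the side camera's view of the packet, so the final packet numbers come mainly from the top camera.

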